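# Press the caps on guitar heel blocks and store the blocks

## Task

Lay every heel block flat on the bed of the trigger clamp, each in its own bay, its dark capped end towards the moving jaw, then pump the trigger until the jaw presses the blocks firmly, let the trigger go, and leave them clamped for about three seconds. Then press the release, slide the jaw fully back, and lay each block flat in its own compartment of the wooden case. Finally lower the heavy lid fully shut without letting it slam, and leave the things standing around undisturbed.

Things in the scene. Friction and masses are not known exactly. Their poses are not given: they have to be found in the camera images.
- block_a: Guitar heel block, plain wood, 96 mm long (x), 36 x 36 mm in section, about 90 g, its +x end covered by a 6 mm dark hardwood cap of the same section. Origin: centre of the block. It lies flat on any of its four long sides. Two or three of the three identical blocks are present.
- block_b: Guitar heel block, plain wood, 96 mm long (x), 36 x 36 mm in section, about 90 g, its +x end covered by a 6 mm dark hardwood cap of the same section. Origin: centre of the block. It lies flat on any of its four long sides. Two or three of the three identical blocks are present.
- block_c: Guitar heel block, plain wood, 96 mm long (x), 36 x 36 mm in section, about 90 g, its +x end covered by a 6 mm dark hardwood cap of the same section. Origin: centre of the block. It lies flat on any of its four long sides. Two or three of the three identical blocks are present.
- cap_a (a point): Centre of the outer face of the cap of block_a: 48 mm along +x from the block's origin.
- cap_b (a point): Centre of the outer face of the cap of block_b: 48 mm along +x from the block's origin.
- cap_c (a point): Centre of the outer face of the cap of block_c: 48 mm along +x from the block's origin.
- clamp: Trigger clamp, fixed; mm. Origin: underside of its 10 mm board; x is the way the jaw advances, y along the jaws, z up. Blocks lie on the board, lengths along x, between fixed jaw (face x +73.5, top z 52) and moving wooden face (front x -65 + jaw - jaw_face, top z 49), in three bays 50 wide at y -70, 0, 70, parted by rails 8 high, 20 wide. Behind, within 25 of y 0: head, trigger, pistol grip (x -222, to z 203).
- jaw (a joint): Slide of the moving jaw, m: 0 fully back, grows to 0.066 towards the fixed jaw. A ratchet of 12 mm teeth stops it going back while the release rocker is locked; friction about 2 N. Blocks are touched at about 0.0425 and firmly pressed when the ratchet holds them at about 0.047.
- jaw_face (a joint): Spring-backed wooden face of the moving jaw, m: 0 free, grows as it is pressed back (at most 0.010), about 1.5 N per mm. 0.0025 or more with the trigger let go means the blocks are pressed firmly.
- jaw_post (a point): Top of the black push post of the moving jaw: an upright cylinder 18 mm in diameter, from z 49 to 100 mm, 31 mm behind the free jaw face, at clamp y -80 mm. Push or pull it along clamp -x to slide the jaw back.
- trigger (a joint): Pump trigger, rad: 0 at rest (leaning to the jaws), 0.80 fully pulled towards the pistol grip (clamp -x). A spring returns it within a second; let it come back to rest before the next pull. Pulled at 0.1 m/s or slower each full stroke advances the jaw about 12 mm. It takes 3 to 12 N at the top, more as the blocks are pressed, and stops short when the jaw can go no farther.
- trigger_top (a point): Point in the trigger blade, 80 mm above its pivot, 8 mm below its rounded end. The blade is 34 mm wide (clamp y) and 12 mm thick; it is pushed on its side facing the jaws, towards clamp -x. This point moves about 62 mm; at rest it is about 178 mm above the bench.
- release (a joint): Release rocker, rad: 0 locked (ratchet holds), 0.40 released (the jaw slides freely both ways). It stays where it is left. Pressing release_pad down releases (3 to 12 N), pressing lock_pad down locks again. It starts locked; keep it locked while pumping.
- release_pad (a point): Top of the rear pad of the release rocker, 20 x 24 mm black rubber, beside the head at clamp y = -88 mm; it is the pad farther from the jaws and goes down about 14 mm; pads about 81 mm above the bench.
- lock_pad (a point): Top of the front pad of the rocker, the one nearer the jaws, alike; 72 mm along the clamp's +x from release_pad.
- case: Dark wooden case fixed to the bench, outside 126 x 250 mm (x, y), walls 7 mm thick, 45 mm high. Origin: centre of the underside, x towards the hinge, z up. Three compartments side by side along y (68 mm pitch), each 112 (x) by 48 mm (y), floor 6 mm up, parted by padded rails 20 mm wide (26 at the ends) whose tops are 20 mm above the bench. A block lies lengthwise along x, either way round.
- slot0 (a point): Centre of the floor of compartment 0, 6 mm above the bench; axes as the case.
- slot1 (a point): Centre of the floor of compartment 1, 6 mm above the bench; axes as the case.
- slot2 (a point): Centre of the floor of compartment 2, 6 mm above the bench; axes as the case.
- lid (a joint): Lid of the case, rad: 0 shut, 1.75 fully open. A slab 126 x 250 x 10 mm of 0.7 kg on a stiff hinge along the case's y: it stays where it is when high, sinks slowly (about 0.5 rad/s) when low, and takes 3 to 5 N near its edge to push; moving at over 1.2 rad/s when nearly shut it slams.
- lid_hinge (a point): Hinge axis of the lid, on the underside of its rear edge, 63 mm along the case's +x and 45.5 mm above the bench. The lid reaches 126 mm from it (straight up when the joint is 1.57, towards the case's -x when 0); its outer face is 10 mm from the underside.
- spray_can: Bystander: blue spray can, 54 mm in diameter, 150 mm tall; origin at its underside.
- mallet: Bystander: wooden mallet, 240 mm long, lying on the bench.
- offcut: Bystander: wooden offcut 120 x 50 x 20 mm; origin at the centre of its underside.
Mind the look-alikes: they are no part of the job. Leave any orange or pink look-alike of the block_a alone.

How it is judged:
By the outcome, as a careful person would: the job done as asked, in the order asked, and still so for the second after the job is handed in, with the robot touching nothing.
Of block_a, block_b, block_c only 2 to 3 are there at a start; the rules pass over those that are not, and their reading is None.
At some moment in a run one of block_a, block_b, block_c may be knocked a few centimetres aside while the robot is not near it.
Once in a run the grip may slacken for a moment while it holds something.
It also fails if it takes over 210 s, if anything falls off the work surface, if the arm or the gripper's body presses on something with over 40 N, if the wrist force passes 120 N, or if a joint passes its speed limit or range.

## Robot

A 6-joint arm with a two-finger parallel gripper is mounted at the origin on the work surface. World frame = base frame: x ahead of the robot, y to its left, z up, the work surface at z = 0. Lengths are in m, angles in rad, forces in N, time in s.
With the tool pointing down it reaches from about 0.275 to 0.75 m from the base axis. Payload 10.2 kg.
Tool frame: the origin (TCP) lies at the very end of the fingers, on their centre line; the grasp point (between the pads) lies 19 mm behind it; z points along the fingers, y is the line along which they close (so a half turn about z gives the same grasp; the last joint's range is limited). The gripper opens to 85 mm and grips with 20 to 120 N. Pads are 22 mm wide; open, the fingers measure 114 mm over their backs; the gripper's body (76 mm by 85 mm) begins 54 mm behind the grasp point. The pads swing forward as they close: fully open they stand 13 mm farther back than shut.
Start: joints at [-1.376, 0.313, 1.498, -0, 1.331, -0.223], TCP at [0.213, -0.48, 0.231] pointing down, gripper open.
Joint ranges: [-2.94, 2.94], [-0.97, 2.17], [0.19, 2.56], [-1.23, 4.37], [0.02, 3.11], [-2.88, 2.88]. Speed limits (rad/s): [2.39, 2.39, 3.01, 3.14, 3.14, 3.14].

## Interface

Orientations are given as a unit quaternion [x, y, z, w].
In Python, from bench import ctrl, get_image, calibration, job gives the robot as it stands.
- The arm moves only by the tool arm_command, never from a script. Its argument "steps" is a list of rows, each an object with "translation": the shift along the tool's x, y, z in m, a list of three; "spin": the turn about the tool's z in rad. In form: [{"translation": [x, y, z], "spin": spin}, ...]. A call has 1 to 10 rows; each row is the pose to reach, as a shift and turn from the pose commanded when the call began, along the tool's axes at that moment; what a row does not reach only later rows make up. A row lasts 1/8 s, in which the tool goes at most 62.5 mm and 10.7 degrees, less where a joint would pass 70% of its speed; a pose out of reach is approached as far as the arm can. A call with a gripper value outside its range is refused whole. "claw" is the opening, from -1 (shut) to 1 (fully open), set as the call begins (left out, the last holds). The fingers move at their own pace and stop on an object; "squeeze" is the grip in N (left out, the last holds). Time passes only in rows, so rows that repeat a pose let the fingers close. It gives the time, the measured TCP pose, the force, the opening and the grip force at its end, in the units of the state.
- ctrl.get_state(): the state, without advancing time (a new reading comes with each control period).
- get_image(name): name is "scene" or "top"; returns the picture (480x640x3 uint8, blue, green, red); there is no depth.
- calibration(name): a dict with "fx", "fy", "cx", "cy" (pixels), "dist" ([k1, k2, p1, p2, k3] as OpenCV has them; the pictures are not rectified), "view" (4x4, takes a point from world to camera coordinates). Camera axes: x right, y up, looking along -z (the intrinsics and any distortion apply to the point x, -y, -z); pixel columns grow to the right and rows downward; lengths in m; the calibration is good to about 2 mm. A picture is of the moment at which its call begins. calibration takes no time and is no camera call.
- job.sign_off(): hands the job in; it is judged then, once.
The state is a dict: "t": time; "q": joint angles; "joint_velocities": joint speeds; "tau": joint torques, N m; "ee_pos": TCP position; "tcp_rot": TCP orientation; "contact_force": force on the tool from outside, world axes, zero at the start; "moment": the same for the moment, N m; "gripper_width": finger opening in m; "grasp_force": force on a finger pad.
Only numpy, scipy, OpenCV 4.12 (cv2) and the standard library are available. Lean on these libraries where they do the work, as an engineer would, in place of code of your own. Each camera call takes 0.05 s, during which the arm holds its last target. There are 200 camera calls.

## Working session

There is one attempt and no reset: what is moved stays moved. The work goes in short steps, Python scripts to look and compute and a tool call to move; the robot and the scene stay as the last step left them, time stands still between calls to the robot, and variables do not carry over. Pictures are saved under pics/ and viewed, at most 14 in all, crops included, and the job is handed in when it is done.

Besides the shell and the picture viewer there is one more tool, called after "Call:" by a JSON object that holds its "api" and its "payload", one argument or row to a line. arm_command: Moves the arm, as the interface text tells. Its arguments: {"type":"object","properties":{"steps":{"type":"array","items":{"type":"object","properties":{"translation":{"type":"array","items":{"type":"number"}},"spin":{"type":"number"}}}},"claw":{"type":"number"},"squeeze":{"type":"number"}},"required":["steps"]}

```bash
mkdir -p pics; ls
python3 - <<'E'
from bench import ctrl,get_image,calibration
import cv2
for n in("scene","top"):
    cv2.imwrite(f"pics/{n}0.png",get_image(n)); print(n,calibration(n))
print(ctrl.get_state())
E
```

```text
pics
scene {'fx': 569.484913319838, 'fy': 569.484913319838, 'cx': 330.21891164276906, 'cy': 236.5319991778747, 'dist': array([0.05532725, 0.        , 0.        , 0.        , 0.        ]), 'view': array([[-0.07548582,  0.99714136, -0.00331511,  0.15615662],
       [-0.58891671, -0.04189898,  0.80710692,  0.18185756],
       [ 0.8046608 ,  0.06287745,  0.59039599, -1.85728435],
       [ 0.        ,  0.        ,  0.        ,  1.        ]])}
top {'fx': 519.2254319769653, 'fy': 519.2254319769653, 'cx': 323.3696911285434, 'cy': 235.89730152988275, 'dist': array([-0.01789967,  0.        ,  0.        ,  0.        ,  0.        ]), 'view': array([[ 2.77074716e-02, -9.99615417e-01,  1.14602687e-03,
        -9.74990331e-02],
       [ 9.98382277e-01,  2.77301989e-02,  4.96373277e-02,
        -4.92247858e-01],
       [-4.96500176e-02, -2.31151932e-04,  9.98766651e-01,
        -1.72523414e+00],
       [ 0.00000000e+00,  0.00000000e+00,  0.00000000e+00,
         1.00000000e+00]])}
{'t': 0.1, 'q': array([-1.37634970e+00,  3.13381132e-01,  1.49831814e+00, -6.02545126e-06,
        1.33103176e+00, -2.23381543e-01]), 'joint_velocities': array([ 0.00187091, -0.00171274, -0.00247758, -0.00157836, -0.00107773,
       -0.00085317]), 'tau': array([ 2.53748563e-03, -4.12898076e+01, -2.60143697e+01, -1.88502140e-04,
        3.05728085e-03, -1.89400333e-05]), 'ee_pos': array([ 0.21298493, -0.47961357,  0.2308151 ]), 'tcp_rot': array([ 9.78256400e-01,  2.07398388e-01,  5.30858709e-06, -5.69170822e-04]), 'contact_force': array([ 0.72463012, -0.80269975, -0.20520445]), 'moment': array([-0.01965972,  0.01272848,  0.00719817]), 'grasp_force': 0.0, 'gripper_width': 0.08546571081733637}
```

View pics/scene0.png

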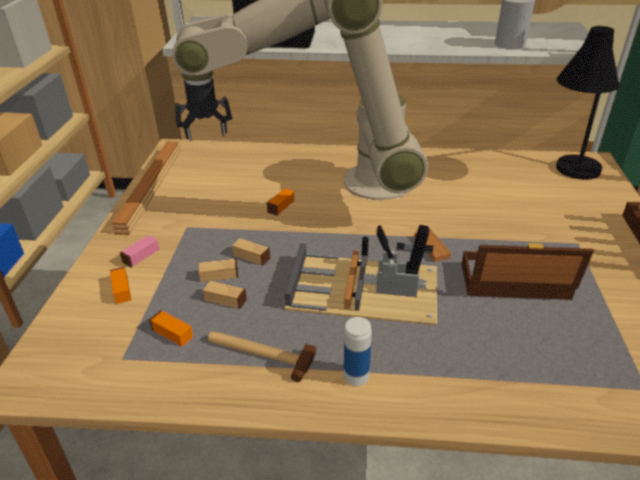

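View pics/top0.png

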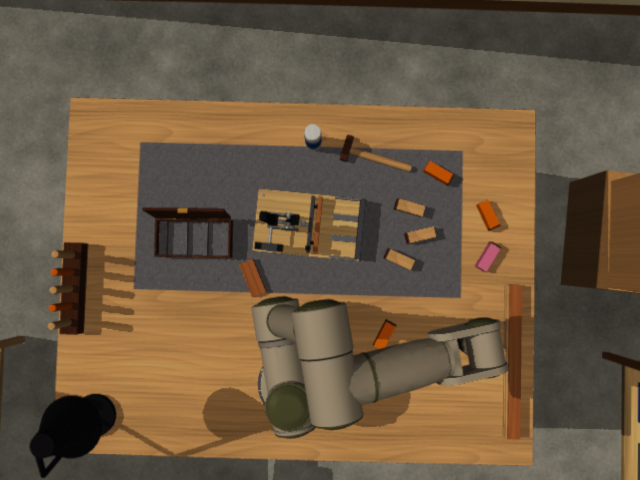

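Scene: three plain-wood blocks at top px (410,208), (421,235), (401,260). The orange and pink look-alikes are at (438,172), (488,214), (488,257) and (385,333). The clamp is around (307,225), and the case with its lid open is at (193,232). I'll enlarge these.

Run:
```python
import cv2
t=cv2.imread("pics/top0.png")
cv2.imwrite("pics/b1.png",cv2.resize(t[190:280,375:450],None,fx=6.6,fy=6.6,interpolation=cv2.INTER_CUBIC))
cv2.imwrite("pics/c1.png",cv2.resize(t[180:270,245:375],None,fx=6,fy=6,interpolation=cv2.INTER_CUBIC))
cv2.imwrite("pics/k1.png",cv2.resize(t[195:270,135:245],None,fx=6,fy=6,interpolation=cv2.INTER_CUBIC))
```

```text
(no output)
```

View pics/b1.png

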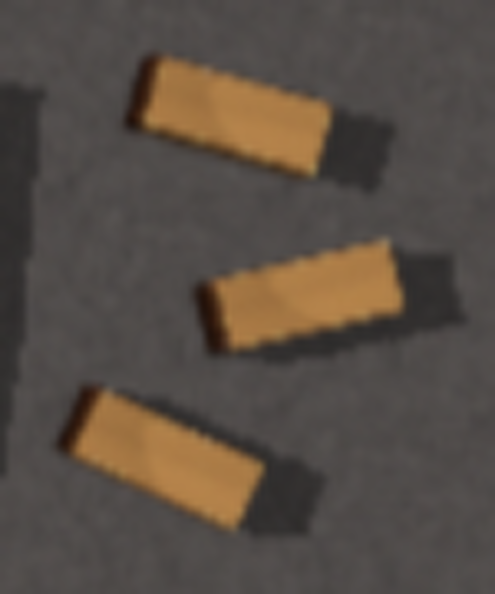

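View pics/c1.png

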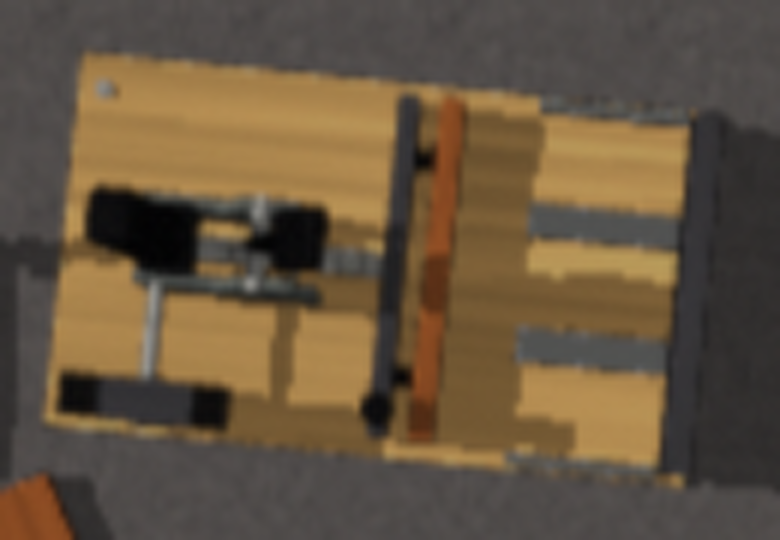

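View pics/k1.png

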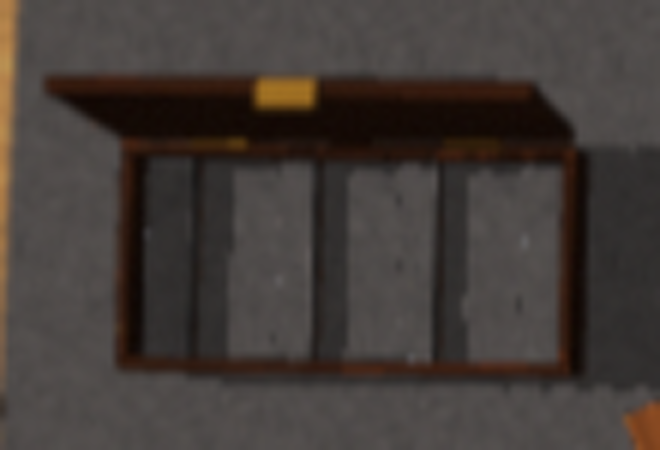

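The blocks' dark caps are all at the left end (b1: (145,92), (210,315), (80,420)), which already faces the moving jaw. In c1 the post is at (376,408), the rear release pad at (80,393), the lock pad at (210,408), and the fixed jaw is on the right. In k1 the case outer corners are (120,145), (577,150), (577,375), (120,368), with the hinge on the upper side. Next I'll turn these into world positions.

```bash
cat > h.py <<'E'
import numpy as np, cv2
from bench import calibration
def K(n):
    c=calibration(n); return c,np.array([[c['fx'],0,c['cx']],[0,c['fy'],c['cy']],[0,0,1]]),np.array(c['dist'])
def p2w(px,z,n="top"):
    c,k,d=K(n); u=cv2.undistortPoints(np.array([[px]],float),k,d)[0,0]
    V=c['view']; R=V[:3,:3]; o=-R.T@V[:3,3]; r=R.T@np.array([u[0],-u[1],-1]); return o+r*(z-o[2])/r[2]
def w2p(P,n="top"):
    c,k,d=K(n); q=(c['view']@np.c_[np.atleast_2d(P),np.ones(len(np.atleast_2d(P)))].T).T[:,:3]*[1,-1,-1]
    return cv2.projectPoints(q,np.zeros(3),np.zeros(3),k,d)[0][:,0]
def crop(u,f,off): return (np.array(u)+.5)/f-.5+np.array(off)
E
python3 - <<'E'
from h import *
np.set_printoptions(precision=4,suppress=True)
B={'top':[(152,54),(332,103),(317,177),(130,125)],'mid':[(197,283),(388,240),(405,310),(215,352)],'low':[(92,385),(266,463),(240,530),(62,450)]}
for k,v in B.items():
    P=np.array([p2w(crop(u,6.6,(375,190)),.036)for u in v])
    print(k,P.mean(0)[:2],'cap dir yaw',np.degrees(np.arctan2(*((P[0]+P[3]-P[1]-P[2])[[1,0]]))),'L,W',np.linalg.norm(P[0]+P[3]-P[1]-P[2])/2,np.linalg.norm(P[0]+P[1]-P[2]-P[3])/2)
o=(245,180)
for n,u,z in[('boardTL',(82,53),.01),('boardBL',(43,424),.01),('boardBR',(684,488),.01),('boardTR?',(700,105),.01),('post',(377,407),.1),('relpad',(80,393),.081),('lockpad',(210,408),.081),('fixT',(694,112),.052),('fixB',(663,470),.052),('movT',(466,97),.049),('movB',(434,440),.049),('trig',(300,236),.178),('rail1L',(530,220),.018),('rail2L',(518,344),.018),('railend1',(680,230),.018),('railend2',(667,358),.018)]:
    print(n,p2w(crop(u,6,o),z)[:2])
for n,u,z in[('TL',(122,143),.045),('TR',(577,148),.045),('BR',(577,375),.045),('BL',(118,368),.045),('lidtipL',(45,82),.18),('lidtipR',(533,92),.18)]:
    print(n,p2w(crop(u,6,(135,195)),z)[:2])
E
```

```text
top [ 0.5975 -0.3675] cap dir yaw 76.14715660727776 L,W 0.09542629953738706 0.03778205385126628
mid [ 0.5072 -0.4036] cap dir yaw 104.14243191534814 L,W 0.09804445786154221 0.03584824375918427
low [ 0.425  -0.3369] cap dir yaw 67.3748124036657 L,W 0.096138577550669 0.03586353074978255
boardTL [0.6488 0.1398]
boardBL [0.4401 0.1545]
boardBR [ 0.4144 -0.2038]
boardTR? [ 0.6291 -0.2076]
post [ 0.4524 -0.0342]
relpad [0.456  0.1255]
lockpad [0.4499 0.0557]
fixT [ 0.6198 -0.2014]
fixB [ 0.4237 -0.1893]
movT [ 0.625  -0.0765]
movB [ 0.4366 -0.0643]
trig [0.5356 0.0048]
rail1L [ 0.5611 -0.1139]
rail2L [ 0.4918 -0.1091]
railend1 [ 0.5578 -0.1975]
railend2 [ 0.4863 -0.1921]
TL [0.5354 0.4724]
TR [0.5395 0.2223]
BR [0.4152 0.2177]
BL [0.412  0.4692]
lidtipL [0.5552 0.4688]
lidtipR [0.5569 0.2213]
```

Run:
```python
import cv2
t=cv2.imread("pics/scene0.png")
cv2.imwrite("pics/s1.png",cv2.resize(t[210:330,270:600],None,fx=2.42,fy=2.42,interpolation=cv2.INTER_CUBIC))
```

```text
(no output)
```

View pics/s1.png

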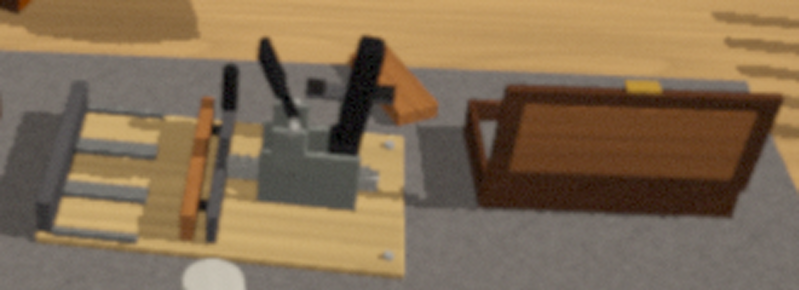

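Clamp fit: origin about (0.5265, -0.1235) with +x at -93.7°. The rails, jaws and trigger agree, and the jaw appears to start about one tooth forward. Case centre is about (0.4755, 0.345), yaw about 1°. Block sizes measured 96 x 36 mm, as they should be. Starting with the top block.

```bash
cat > m.py <<'E'
# usage: m.py x y z psi_deg  [x y z psi ...]  -> rows in tool axes from the present pose (psi = world angle of tool x, tool down)
import sys, numpy as np
from scipy.spatial.transform import Rotation as R
from bench import ctrl
s=ctrl.get_state(); r=R.from_quat(s['tcp_rot']); M=r.as_matrix(); psi=np.degrees(np.arctan2(M[1,0],M[0,0]))
print('t %.2f'%s['t'],'pos',s['ee_pos'].round(4),'psi %.1f'%psi,'w %.4f'%s['gripper_width'],'F',s['contact_force'].round(1),'q1,q6',np.degrees(s['q'][[0,5]]).round(0))
a=np.array(sys.argv[1:],float).reshape(-1,4)
for x in a: print('row',(M.T@(x[:3]-s['ee_pos'])).round(3),'spin',np.radians(-((x[3]-psi+180)%360-180)).round(3))
E
python3 m.py .5975 -.3675 .14 76.1 .5975 -.3675 .012 76.1
```

```text
t 0.10 pos [ 0.213  -0.4796  0.2308] psi 23.9 w 0.0855 F [ 0.7 -0.8 -0.2] q1,q6 [-79. -13.]
row [0.397 0.054 0.091] spin -0.91
row [0.397 0.054 0.219] spin -0.91
```

Call:
{"api": "arm_command", "payload": {
  "steps": [
    {"translation":[0.397,0.054,0.091],"spin":-0.91},
    {"translation":[0.397,0.054,0.091],"spin":-0.91},
    {"translation":[0.397,0.054,0.091],"spin":-0.91},
    {"translation":[0.397,0.054,0.091],"spin":-0.91},
    {"translation":[0.397,0.054,0.091],"spin":-0.91},
    {"translation":[0.397,0.054,0.091],"spin":-0.91},
    {"translation":[0.397,0.054,0.091],"spin":-0.91},
    {"translation":[0.397,0.054,0.091],"spin":-0.91},
    {"translation":[0.397,0.054,0.091],"spin":-0.91}
  ],
  "claw": 0.6,
  "squeeze": 70
}}

```text
t: 1.23
ee_pos: [0.5972, -0.3684, 0.1401]
tcp_rot: [0.788, 0.616, -0.0, -0.0]
contact_force: [-1.1, -1.0, -0.1]
gripper_width: 0.0685
grasp_force: 0.0
```

```bash
python3 m.py .5975 -.3675 .05 76.1 .5975 -.3675 .012 76.1
python3 - <<'E'
from bench import get_image
import cv2
cv2.imwrite("pics/t2.png",get_image("top"));s=get_image("scene");cv2.imwrite("pics/s2.png",cv2.resize(s[200:370,90:350],None,fx=3,fy=3,interpolation=cv2.INTER_CUBIC))
E
```

```text
t 1.23 pos [ 0.5972 -0.3684  0.1401] psi 76.1 w 0.0685 F [-1.1 -1.  -0.1] q1,q6 [-41. -27.]
row [0.001 0.    0.09 ] spin -0.001
row [0.001 0.    0.128] spin -0.001
```

View pics/s2.png

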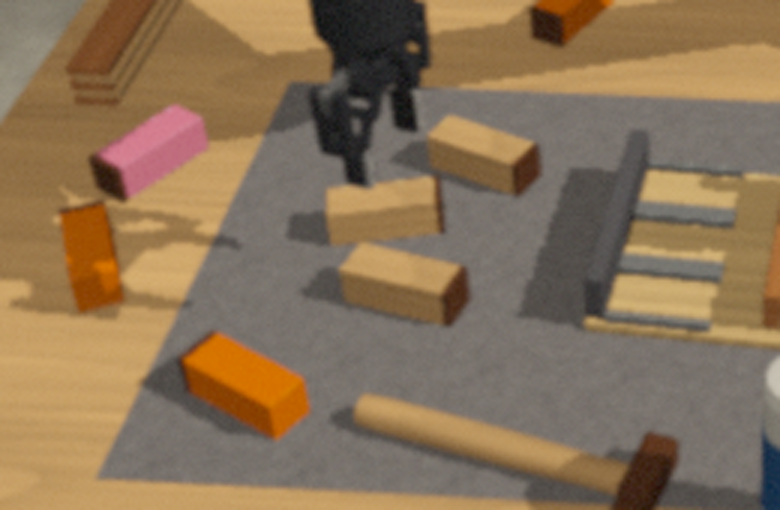

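The three plain blocks stand as measured, caps to the right in this view; the gripper is above the front one (crop (400,285)). Descending.

Call:
{"api": "arm_command", "payload": {
  "steps": [
    {"translation":[0.001,0,0.05],"spin":0},
    {"translation":[0.001,0,0.09],"spin":0},
    {"translation":[0.001,0,0.11],"spin":0},
    {"translation":[0.001,0,0.128],"spin":0},
    {"translation":[0.001,0,0.128],"spin":0}
  ]
}}

```text
t: 1.95
ee_pos: [0.5977, -0.3672, 0.0119]
tcp_rot: [0.788, 0.616, -0.0, -0.0]
contact_force: [0.5, -0.0, 0.6]
gripper_width: 0.0685
grasp_force: 0.0
```

Call:
{"api": "arm_command", "payload": {
  "steps": [
    {"translation":[0,0,0]},
    {"translation":[0,0,0]},
    {"translation":[0,0,0]},
    {"translation":[0,0,0]}
  ],
  "claw": -1
}}

```text
validation failed for argument at $.st...
```

```bash
python3 m.py .5975 -.3675 .12 76.1  .5952 -.146 .12 86.3
```

```text
t 1.95 pos [ 0.5977 -0.3672  0.0119] psi 76.1 w 0.0685 F [ 0.5 -0.   0.6] q1,q6 [-41. -27.]
row [-0.    -0.    -0.108] spin -0.001
row [ 0.214 -0.056 -0.108] spin -0.179
```

Call:
{"api": "arm_command", "payload": {
  "steps": [
    {"translation":[0,0,0],"spin":0},
    {"translation":[0,0,0],"spin":0},
    {"translation":[0,0,0],"spin":0},
    {"translation":[0,0,0],"spin":0}
  ],
  "claw": -1
}}

```text
t: 2.45
ee_pos: [0.5987, -0.3677, 0.014]
tcp_rot: [0.788, 0.616, 0.0, 0.001]
contact_force: [-0.2, 0.4, 5.5]
gripper_width: 0.0349
grasp_force: 71.7
```

Call:
{"api": "arm_command", "payload": {
  "steps": [
    {"translation":[0,0,-0.05],"spin":0},
    {"translation":[0,0,-0.108],"spin":0},
    {"translation":[0.05,-0.013,-0.108],"spin":-0.04},
    {"translation":[0.1,-0.026,-0.108],"spin":-0.09},
    {"translation":[0.16,-0.042,-0.108],"spin":-0.179},
    {"translation":[0.214,-0.056,-0.108],"spin":-0.179},
    {"translation":[0.214,-0.056,-0.108],"spin":-0.179}
  ]
}}

```text
t: 3.32
ee_pos: [0.5952, -0.1423, 0.1208]
tcp_rot: [0.728, 0.686, 0.0, -0.0]
contact_force: [-0.4, -0.0, -0.4]
gripper_width: 0.0344
grasp_force: 70.8
```

```bash
python3 m.py .5952 -.146 .05 86.3 .5952 -.146 .026 86.3
```

```text
t 3.33 pos [ 0.5952 -0.1423  0.1208] psi 86.6 w 0.0344 F [-0.4 -0.  -0.4] q1,q6 [-24. -21.]
row [-0.004  0.     0.071] spin 0.005
row [-0.004  0.     0.095] spin 0.005
```

Call:
{"api": "arm_command", "payload": {
  "steps": [
    {"translation":[-0.003,0,0.05],"spin":0.005},
    {"translation":[-0.003,0,0.08],"spin":0.005},
    {"translation":[-0.003,0,0.09],"spin":0.005},
    {"translation":[-0.003,0,0.095],"spin":0.005},
    {"translation":[-0.003,0,0.097],"spin":0.005}
  ]
}}

```text
t: 3.95
ee_pos: [0.5955, -0.1494, 0.0243]
tcp_rot: [0.731, 0.682, 0.0, 0.001]
contact_force: [0.2, -0.1, -1.1]
gripper_width: 0.0348
grasp_force: 70.8
```

```bash
python3 m.py
python3 - <<'E'
from bench import get_image
import cv2
t=get_image("top");a=cv2.resize(t[180:270,245:375],None,fx=5,fy=5,interpolation=cv2.INTER_CUBIC)
s=get_image("scene");b=cv2.resize(s[230:330,270:450],(650,361),interpolation=cv2.INTER_CUBIC)
import numpy as np
o=np.vstack([a,b]);cv2.imwrite("pics/p3.png",cv2.resize(o,None,fx=.73,fy=.73))
E
```

```text
t 3.95 pos [ 0.5955 -0.1494  0.0243] psi 86.0 w 0.0348 F [ 0.2 -0.1 -1.1] q1,q6 [-25. -21.]
```

View pics/p3.png

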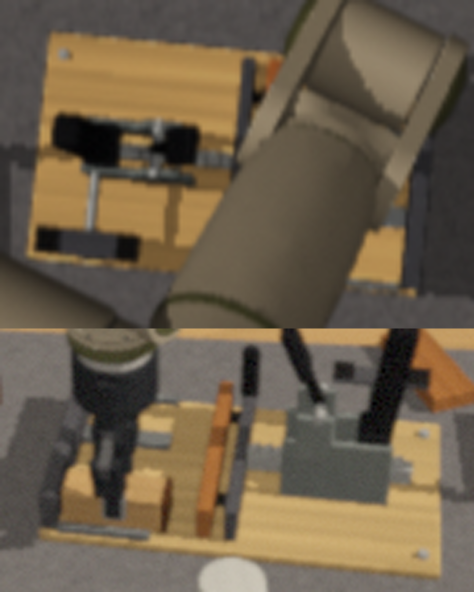

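The block sits in the front bay between the rails, its cap (160,505) towards the moving jaw, with the finger clear. Lowering the last 2 mm and releasing.

Call:
{"api": "arm_command", "payload": {
  "steps": [
    {"translation":[0,0,0.002],"spin":0},
    {"translation":[0,0,0.002],"spin":0}
  ]
}}

```text
t: 4.3
ee_pos: [0.5955, -0.1492, 0.0239]
tcp_rot: [0.731, 0.682, 0.0, 0.001]
contact_force: [-7.4, 2.0, 15.6]
gripper_width: 0.0344
grasp_force: 72.8
```

Call:
{"api": "arm_command", "payload": {
  "steps": [
    {"translation":[0,0,0],"spin":0},
    {"translation":[0,0,0],"spin":0},
    {"translation":[0,0,-0.02],"spin":0},
    {"translation":[0,0,-0.07],"spin":0},
    {"translation":[0,0,-0.12],"spin":0}
  ],
  "claw": 0.25
}}

```text
t: 4.92
ee_pos: [0.5948, -0.1489, 0.1426]
tcp_rot: [0.731, 0.682, -0.0, -0.0]
contact_force: [0.5, -0.0, -0.7]
gripper_width: 0.0536
grasp_force: 0.0
```

```bash
python3 m.py .5072 -.4036 .14 104.1  .5072 -.4036 .012 104.1
```

```text
t 4.92 pos [ 0.5948 -0.1489  0.1426] psi 86.0 w 0.0536 F [ 0.5 -0.  -0.7] q1,q6 [-25. -21.]
row [-0.26  -0.07   0.003] spin -0.315
row [-0.26  -0.07   0.131] spin -0.315
```

Call:
{"api": "arm_command", "payload": {
  "steps": [
    {"translation":[-0.06,-0.016,0.003],"spin":-0.08},
    {"translation":[-0.12,-0.032,0.003],"spin":-0.16},
    {"translation":[-0.18,-0.048,0.003],"spin":-0.24},
    {"translation":[-0.235,-0.063,0.003],"spin":-0.315},
    {"translation":[-0.26,-0.07,0.003],"spin":-0.315},
    {"translation":[-0.26,-0.07,0.003],"spin":-0.315},
    {"translation":[-0.26,-0.07,0.003],"spin":-0.315}
  ],
  "claw": 0.6
}}

```text
t: 5.8
ee_pos: [0.5079, -0.4022, 0.1383]
tcp_rot: [0.615, 0.789, 0.0, -0.0]
contact_force: [0.0, 0.2, 0.2]
gripper_width: 0.0684
grasp_force: 0.0
```

```bash
cat > look.py <<'E'
import sys,cv2,numpy as np
from bench import get_image
from h import *
n=sys.argv[1]
t=get_image("top");s=get_image("scene");cv2.imwrite(f"pics/{n}t.png",t);cv2.imwrite(f"pics/{n}s.png",s)
a=cv2.imread("pics/scene0.png") if len(sys.argv)<3 else cv2.imread(sys.argv[2])
d=cv2.absdiff(a,s).max(2)
for k,c,z,y in(("top",(.5975,-.3675),.6,.4),("mid",(.5072,-.4036),0,0),("low",(.425,-.3369),0,0)):
    u=w2p([*c,.02],"scene")[0].astype(int); print(k,u,d[u[1]-9:u[1]+10,u[0]-15:u[0]+16].mean().round(1))
E
python3 look.py p4; python3 m.py .5072 -.4036 .012 104.1
```

```text
top [225 293] 59.5
mid [219 269] 2.8
low [250 250] 3.0
t 5.90 pos [ 0.508  -0.402   0.1384] psi 104.2 w 0.0683 F [-0.3  0.4  0.3] q1,q6 [-49. -63.]
row [-0.001 -0.001  0.126] spin 0.002
```

Call:
{"api": "arm_command", "payload": {
  "steps": [
    {"translation":[-0.001,-0.001,0.05],"spin":0},
    {"translation":[-0.001,-0.001,0.09],"spin":0},
    {"translation":[-0.001,-0.001,0.11],"spin":0},
    {"translation":[-0.001,-0.001,0.127],"spin":0},
    {"translation":[-0.001,-0.001,0.127],"spin":0}
  ]
}}

```text
t: 6.52
ee_pos: [0.5066, -0.4045, 0.011]
tcp_rot: [0.615, 0.789, 0.0, -0.0]
contact_force: [-0.4, 0.6, 1.3]
gripper_width: 0.0684
grasp_force: 0.0
```

Call:
{"api": "arm_command", "payload": {
  "steps": [
    {"translation":[0,0,0],"spin":0},
    {"translation":[0,0,0],"spin":0},
    {"translation":[0,0,0],"spin":0},
    {"translation":[0,0,0],"spin":0}
  ],
  "claw": -1
}}

```text
t: 7.02
ee_pos: [0.5071, -0.4054, 0.0128]
tcp_rot: [0.615, 0.789, -0.0, 0.001]
contact_force: [0.2, 0.7, 5.6]
gripper_width: 0.035
grasp_force: 71.4
```

```bash
python3 m.py .5072 -.4036 .125 104.1  .5253 -.1415 .125 86.3
```

```text
t 7.03 pos [ 0.5071 -0.4054  0.0128] psi 104.1 w 0.0350 F [0.2 0.7 5.6] q1,q6 [-49. -63.]
row [ 0.001  0.001 -0.112] spin -0.0
row [ 0.251  0.082 -0.113] spin 0.311
```

Call:
{"api": "arm_command", "payload": {
  "steps": [
    {"translation":[0,0,-0.05],"spin":0},
    {"translation":[0.001,0.001,-0.112],"spin":0},
    {"translation":[0.05,0.016,-0.113],"spin":0.08},
    {"translation":[0.1,0.033,-0.113],"spin":0.16},
    {"translation":[0.15,0.049,-0.113],"spin":0.24},
    {"translation":[0.2,0.066,-0.113],"spin":0.311},
    {"translation":[0.251,0.082,-0.113],"spin":0.311},
    {"translation":[0.251,0.082,-0.113],"spin":0.311},
    {"translation":[0.251,0.082,-0.113],"spin":0.311}
  ]
}}

```text
t: 8.15
ee_pos: [0.525, -0.1417, 0.1246]
tcp_rot: [0.73, 0.684, 0.0, 0.0]
contact_force: [0.6, -0.0, -0.4]
gripper_width: 0.035
grasp_force: 70.5
```

```bash
python3 m.py .5253 -.1415 .025 86.3
```

```text
t 8.15 pos [ 0.525  -0.1417  0.1246] psi 86.3 w 0.0350 F [ 0.6 -0.  -0.4] q1,q6 [-27. -24.]
row [0.  0.  0.1] spin -0.0
```

Call:
{"api": "arm_command", "payload": {
  "steps": [
    {"translation":[0,0,0.05],"spin":0},
    {"translation":[0,0,0.08],"spin":0},
    {"translation":[0,0,0.092],"spin":0},
    {"translation":[0,0,0.098],"spin":0},
    {"translation":[0,0,0.102],"spin":0},
    {"translation":[0,0,0.102],"spin":0}
  ]
}}

```text
t: 8.9
ee_pos: [0.5253, -0.1416, 0.023]
tcp_rot: [0.73, 0.684, 0.0, 0.001]
contact_force: [-0.2, 0.5, -1.3]
gripper_width: 0.0344
grasp_force: 70.3
```

Call:
{"api": "arm_command", "payload": {
  "steps": [
    {"translation":[0,0,0],"spin":0},
    {"translation":[0,0,0],"spin":0},
    {"translation":[0,0,-0.02],"spin":0},
    {"translation":[0,0,-0.07],"spin":0},
    {"translation":[0,0,-0.12],"spin":0}
  ],
  "claw": 0.2
}}

```text
t: 9.52
ee_pos: [0.5247, -0.1412, 0.1438]
tcp_rot: [0.73, 0.684, -0.0, -0.0]
contact_force: [0.9, -0.2, 1.1]
gripper_width: 0.0512
grasp_force: 0.0
```

```bash
python3 m.py .425 -.3369 .14 67.4  .425 -.3369 .012 67.4
```

```text
t 9.53 pos [ 0.5247 -0.1412  0.1438] psi 86.3 w 0.0512 F [ 0.9 -0.2  1.1] q1,q6 [-27. -24.]
row [-0.202 -0.087  0.004] spin 0.329
row [-0.202 -0.087  0.132] spin 0.329
```

Call:
{"api": "arm_command", "payload": {
  "steps": [
    {"translation":[-0.05,-0.022,0.004],"spin":0.08},
    {"translation":[-0.1,-0.044,0.004],"spin":0.16},
    {"translation":[-0.15,-0.065,0.004],"spin":0.24},
    {"translation":[-0.202,-0.087,0.004],"spin":0.329},
    {"translation":[-0.202,-0.087,0.004],"spin":0.329},
    {"translation":[-0.202,-0.087,0.004],"spin":0.329}
  ],
  "claw": 0.6
}}

```text
t: 10.28
ee_pos: [0.425, -0.3368, 0.1383]
tcp_rot: [0.832, 0.555, 0.0, -0.0]
contact_force: [0.4, 1.2, 0.5]
gripper_width: 0.0684
grasp_force: 0.0
```

```bash
python3 look.py p5; python3 m.py .425 -.3369 .011 67.4
```

```text
top [225 293] 59.3
mid [219 269] 50.9
low [250 250] 3.6
t 10.38 pos [ 0.4255 -0.3362  0.1384] psi 67.5 w 0.0683 F [ 0.5  0.2 -0.3] q1,q6 [-51. -28.]
row [-0.001 -0.     0.127] spin 0.002
```

Call:
{"api": "arm_command", "payload": {
  "steps": [
    {"translation":[-0.001,0,0.05],"spin":0},
    {"translation":[-0.001,0,0.09],"spin":0},
    {"translation":[-0.001,0,0.11],"spin":0},
    {"translation":[-0.001,0,0.127],"spin":0},
    {"translation":[-0.001,0,0.127],"spin":0}
  ]
}}

```text
t: 11.0
ee_pos: [0.4246, -0.3374, 0.0107]
tcp_rot: [0.832, 0.555, -0.0, -0.001]
contact_force: [0.8, -0.3, 0.5]
gripper_width: 0.0683
grasp_force: 0.0
```

Call:
{"api": "arm_command", "payload": {
  "steps": [
    {"translation":[0,0,0],"spin":0},
    {"translation":[0,0,0],"spin":0},
    {"translation":[0,0,0],"spin":0},
    {"translation":[0,0,0],"spin":0}
  ],
  "claw": -1
}}

```text
t: 11.5
ee_pos: [0.4251, -0.3387, 0.0125]
tcp_rot: [0.832, 0.555, 0.0, 0.001]
contact_force: [-0.2, 0.4, 6.5]
gripper_width: 0.0347
grasp_force: 71.3
```

```bash
python3 m.py .425 -.3369 .125 67.4  .4554 -.137 .125 86.3
```

```text
t 11.50 pos [ 0.4251 -0.3387  0.0125] psi 67.4 w 0.0347 F [-0.2  0.4  6.5] q1,q6 [-51. -28.]
row [ 0.002 -0.001 -0.112] spin 0.0
row [ 0.198 -0.049 -0.113] spin -0.329
```

Call:
{"api": "arm_command", "payload": {
  "steps": [
    {"translation":[0,0,-0.05],"spin":0},
    {"translation":[0.001,0,-0.112],"spin":0},
    {"translation":[0.05,-0.012,-0.113],"spin":-0.08},
    {"translation":[0.1,-0.025,-0.113],"spin":-0.16},
    {"translation":[0.15,-0.037,-0.113],"spin":-0.25},
    {"translation":[0.198,-0.049,-0.113],"spin":-0.329},
    {"translation":[0.198,-0.049,-0.113],"spin":-0.329},
    {"translation":[0.198,-0.049,-0.113],"spin":-0.329}
  ]
}}

```text
t: 12.5
ee_pos: [0.4554, -0.137, 0.1246]
tcp_rot: [0.73, 0.684, -0.0, 0.0]
contact_force: [-0.0, -1.4, 0.2]
gripper_width: 0.0346
grasp_force: 70.4
```

```bash
python3 m.py .4554 -.137 .023 86.3
```

```text
t 12.50 pos [ 0.4554 -0.137   0.1246] psi 86.3 w 0.0346 F [-0.  -1.4  0.2] q1,q6 [-31. -27.]
row [ 0.    -0.     0.102] spin -0.001
```

Call:
{"api": "arm_command", "payload": {
  "steps": [
    {"translation":[0,0,0.05],"spin":0},
    {"translation":[0,0,0.08],"spin":0},
    {"translation":[0,0,0.092],"spin":0},
    {"translation":[0,0,0.098],"spin":0},
    {"translation":[0,0,0.102],"spin":0},
    {"translation":[0,0,0.102],"spin":0}
  ]
}}

```text
t: 13.25
ee_pos: [0.4556, -0.1368, 0.0228]
tcp_rot: [0.73, 0.684, 0.0, 0.001]
contact_force: [0.3, -0.8, -1.1]
gripper_width: 0.0345
grasp_force: 70.4
```

Call:
{"api": "arm_command", "payload": {
  "steps": [
    {"translation":[0,0,0],"spin":0},
    {"translation":[0,0,0],"spin":0},
    {"translation":[0,0,-0.02],"spin":0},
    {"translation":[0,0,-0.08],"spin":0},
    {"translation":[0,0,-0.14],"spin":0},
    {"translation":[-0.06,0,-0.18],"spin":0},
    {"translation":[-0.12,-0.05,-0.18],"spin":0},
    {"translation":[-0.18,-0.08,-0.18],"spin":0},
    {"translation":[-0.24,-0.08,-0.18],"spin":0},
    {"translation":[-0.24,-0.08,-0.18],"spin":0}
  ],
  "claw": 0.2
}}

```text
t: 14.5
ee_pos: [0.3587, -0.3734, 0.2023]
tcp_rot: [0.731, 0.683, -0.0, 0.0]
contact_force: [-0.4, 0.4, -0.4]
gripper_width: 0.051
grasp_force: 0.0
```

```bash
python3 m.py .5328 -.0257 .21 86.3 .5328 -.0257 .17 86.3; python3 look.py p6
python3 - <<'E'
import cv2,numpy as np
t=cv2.imread("pics/p6t.png");a=cv2.resize(t[180:270,245:375],None,fx=5,fy=5,interpolation=cv2.INTER_CUBIC)
s=cv2.imread("pics/p6s.png");b=cv2.resize(s[210:330,270:450],(650,433),interpolation=cv2.INTER_CUBIC)
cv2.imwrite("pics/p6.png",cv2.resize(np.vstack([a,b]),None,fx=.68,fy=.68))
E
```

```text
t 14.50 pos [ 0.3587 -0.3734  0.2023] psi 86.1 w 0.0510 F [-0.4  0.4 -0.4] q1,q6 [-59. -55.]
row [ 0.359  0.15  -0.008] spin -0.004
row [0.359 0.15  0.032] spin -0.004
top [225 293] 59.4
mid [219 269] 51.1
low [250 250] 56.6
```

View pics/p6.png

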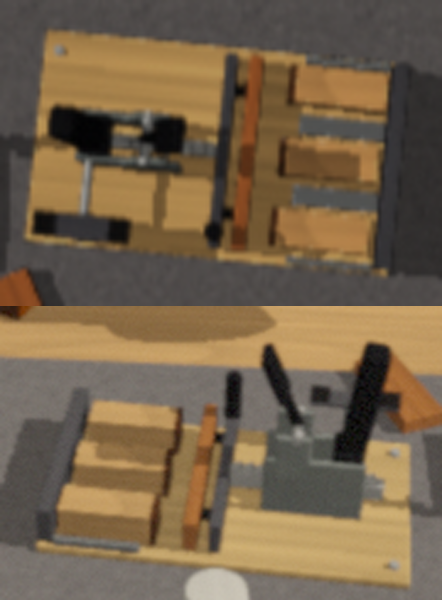

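All three blocks lie flat in their bays with caps towards the moving jaw. Scene px of the trigger tip is about (378,227); I'll check it against the top-view estimate.

```bash
python3 - <<'E'
from h import *
O=np.array([.5265,-.1235]);a=np.radians(-93.7);ex=np.array([np.cos(a),np.sin(a)]);ey=np.array([-ex[1],ex[0]])
for x in(-.12,-.128,-.136): print(x,w2p([*(O+x*ex),.186],"scene"))
# release pad from top: mean of two views
for n,u,z in(("rel",(80,393),.081),("lock",(210,408),.081)):
    d=p2w(crop(u,6,(245,180)),z)[:2]-O; print(n,d@ex,d@ey)
E
python3 m.py .45 -.17 .24 86.3 .5328 -.0257 .24 86.3 .5328 -.0257 .172 86.3
```

```text
-0.12 [[378.4104285  228.96151947]]
-0.128 [[381.87400038 229.23205879]]
-0.136 [[385.34303157 229.50297798]]
rel -0.2439083877451222 -0.08643560918360473
lock -0.17383465157313993 -0.08800619562551953
t 14.60 pos [ 0.3594 -0.372   0.202 ] psi 86.2 w 0.0513 F [-0.5  0.3 -1. ] q1,q6 [-59. -55.]
row [ 0.208  0.077 -0.038] spin -0.003
row [ 0.357  0.15  -0.038] spin -0.003
row [0.357 0.15  0.03 ] spin -0.003
```

Call:
{"api": "arm_command", "payload": {
  "steps": [
    {"translation":[0.05,0.02,-0.038],"spin":0},
    {"translation":[0.1,0.04,-0.038],"spin":0},
    {"translation":[0.15,0.06,-0.038],"spin":0},
    {"translation":[0.208,0.085,-0.038],"spin":0},
    {"translation":[0.26,0.11,-0.038],"spin":0},
    {"translation":[0.31,0.133,-0.038],"spin":0},
    {"translation":[0.344,0.149,-0.038],"spin":0},
    {"translation":[0.344,0.149,-0.038],"spin":0},
    {"translation":[0.344,0.149,0],"spin":0},
    {"translation":[0.344,0.149,0.03],"spin":0}
  ],
  "claw": -1
}}

```text
t: 15.85
ee_pos: [0.53, -0.0365, 0.1713]
tcp_rot: [0.729, 0.684, -0.0, -0.0]
contact_force: [0.8, -1.1, -0.5]
gripper_width: -0.0002
grasp_force: 0.0
```

```bash
python3 m.py .532 -.0387 .172 86.3
```

```text
t 15.85 pos [ 0.53   -0.0365  0.1713] psi 86.3 w -0.0002 F [ 0.8 -1.1 -0.5] q1,q6 [-17. -13.]
row [-0.002  0.002 -0.001] spin 0.0
```

Call:
{"api": "arm_command", "payload": {
  "steps": [
    {"translation":[0.008,0.002,0],"spin":0},
    {"translation":[0.016,0.002,0],"spin":0},
    {"translation":[0.024,0.002,0],"spin":0},
    {"translation":[0.032,0.002,0],"spin":0},
    {"translation":[0.032,0.002,0],"spin":0}
  ]
}}

```text
t: 16.48
ee_pos: [0.5352, -0.0048, 0.1727]
tcp_rot: [0.729, 0.684, 0.0, 0.0]
contact_force: [1.0, -2.6, 0.7]
gripper_width: 0.0001
grasp_force: 1.0
```

Call:
{"api": "arm_command", "payload": {
  "steps": [
    {"translation":[0.01,0,0],"spin":0},
    {"translation":[0.02,0,0],"spin":0},
    {"translation":[0.03,0,0],"spin":0},
    {"translation":[0.03,0,0],"spin":0}
  ]
}}

```text
t: 16.98
ee_pos: [0.5371, 0.0251, 0.1723]
tcp_rot: [0.729, 0.684, 0.0, 0.0]
contact_force: [0.5, -3.4, 3.1]
gripper_width: 0.0003
grasp_force: 1.7
```

Call:
{"api": "arm_command", "payload": {
  "steps": [
    {"translation":[0.008,0,0],"spin":0},
    {"translation":[0.016,0,0],"spin":0},
    {"translation":[0.016,0,0],"spin":0}
  ]
}}

```text
t: 17.35
ee_pos: [0.5376, 0.0404, 0.1717]
tcp_rot: [0.73, 0.684, -0.001, -0.0]
contact_force: [-0.6, -4.8, -0.8]
gripper_width: -0.0001
grasp_force: 1.9
```

Call:
{"api": "arm_command", "payload": {
  "steps": [
    {"translation":[0.005,0,0],"spin":0},
    {"translation":[0.01,0,0],"spin":0},
    {"translation":[0.01,0,0],"spin":0}
  ]
}}

```text
t: 17.73
ee_pos: [0.538, 0.0445, 0.1718]
tcp_rot: [0.73, 0.683, -0.005, 0.003]
contact_force: [-4.2, -34.4, -1.2]
gripper_width: -0.0004
grasp_force: 16.0
```

Call:
{"api": "arm_command", "payload": {
  "steps": [
    {"translation":[-0.02,0,0],"spin":0},
    {"translation":[-0.05,0,0],"spin":0},
    {"translation":[-0.085,0,0],"spin":0},
    {"translation":[-0.085,0,0],"spin":0},
    {"translation":[-0.085,0,0],"spin":0},
    {"translation":[-0.085,0,0],"spin":0},
    {"translation":[-0.085,0,0],"spin":0},
    {"translation":[-0.085,0,0],"spin":0},
    {"translation":[-0.085,0,0],"spin":0},
    {"translation":[-0.085,0,0],"spin":0}
  ]
}}

```text
t: 18.98
ee_pos: [0.5331, -0.0343, 0.1723]
tcp_rot: [0.73, 0.684, 0.0, -0.0]
contact_force: [0.6, 0.6, -0.2]
gripper_width: 0.0001
grasp_force: 0.0
```

```bash
python3 m.py; python3 look.py p7
python3 - <<'E'
import cv2,numpy as np
f=lambda n:cv2.resize(cv2.imread(n)[225:330,280:420],(700,525),interpolation=cv2.INTER_CUBIC)
cv2.imwrite("pics/p7.png",cv2.resize(np.vstack([f("pics/p6s.png"),f("pics/p7s.png")]),None,fx=.57,fy=.57))
E
```

```text
t 18.98 pos [ 0.5331 -0.0343  0.1723] psi 86.3 w 0.0001 F [ 0.6  0.6 -0.2] q1,q6 [-16. -13.]
top [225 293] 61.7
mid [219 269] 82.4
low [250 250] 56.4
```

View pics/p7.png

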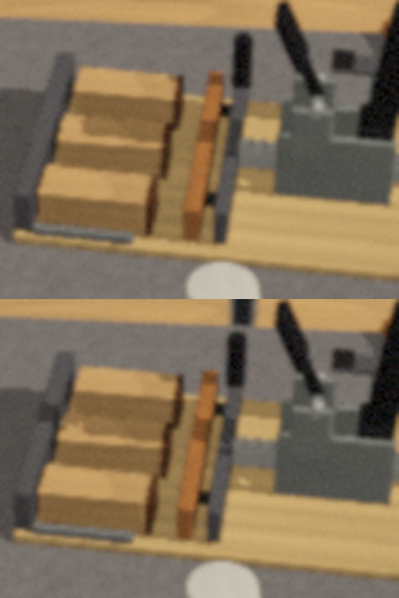

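The jaw advanced (post 243→235 px in the crop) and the trigger is back at rest. Second stroke.

Call:
{"api": "arm_command", "payload": {
  "steps": [
    {"translation":[0.01,0,0],"spin":0},
    {"translation":[0.02,0,0],"spin":0},
    {"translation":[0.03,0,0],"spin":0},
    {"translation":[0.04,0,0],"spin":0},
    {"translation":[0.05,0,0],"spin":0},
    {"translation":[0.06,0,0],"spin":0},
    {"translation":[0.07,0,0],"spin":0},
    {"translation":[0.078,0,0],"spin":0},
    {"translation":[0.08,0,0],"spin":0},
    {"translation":[0.08,0,0],"spin":0}
  ]
}}

```text
t: 20.32
ee_pos: [0.5378, 0.0439, 0.1715]
tcp_rot: [0.73, 0.684, -0.002, 0.001]
contact_force: [-2.3, -15.3, -1.3]
gripper_width: 0.0001
grasp_force: 6.6
```

Call:
{"api": "arm_command", "payload": {
  "steps": [
    {"translation":[-0.02,0,0],"spin":0},
    {"translation":[-0.05,0,0],"spin":0},
    {"translation":[-0.08,0,0],"spin":0},
    {"translation":[-0.08,0,0],"spin":0},
    {"translation":[-0.08,0,0],"spin":0},
    {"translation":[-0.08,0,0],"spin":0},
    {"translation":[-0.08,0,0],"spin":0},
    {"translation":[-0.08,0,0],"spin":0},
    {"translation":[-0.08,0,0],"spin":0},
    {"translation":[-0.08,0,0],"spin":0}
  ]
}}

```text
t: 21.58
ee_pos: [0.5331, -0.0343, 0.1723]
tcp_rot: [0.73, 0.684, -0.0, -0.0]
contact_force: [-0.1, -0.3, -0.9]
gripper_width: -0.0002
grasp_force: 0.0
```

```bash
cat > jaw.py <<'E'
# jaw shift against p6s: template of the post, sub-pixel, as mm along clamp x at the post's height
import sys,cv2,numpy as np
from bench import get_image
from h import *
s=get_image("scene");cv2.imwrite(f"pics/{sys.argv[1]}.png",s)
O=np.array([.5265,-.1235]);a=np.radians(-93.7);ex=np.array([np.cos(a),np.sin(a)]);ey=np.array([-ex[1],ex[0]])
def sh(A,B,t,r):
    x,y,w,h=t; T=A[y:y+h,x:x+w]; S=B[y-3:y+h+3,x-r:x+w+8]
    m=cv2.matchTemplate(cv2.resize(S,None,fx=8,fy=8,interpolation=3),cv2.resize(T,None,fx=8,fy=8,interpolation=3),cv2.TM_CCOEFF_NORMED)
    _,v,_,l=cv2.minMaxLoc(m); return l[0]/8-r,v
A=cv2.imread("pics/p6s.png")
P=lambda j,y,z:w2p([*(O+(-.065+j)*ex+y*ey),z],"scene")[0,0]
for n,f in(("p7s","pics/p7s.png"),("now",None)):
    B=s if f is None else cv2.imread(f)
    # orange face, lower part (clamp y about +75), and post
    u=w2p([*(O+(-.053)*ex+.085*ey),.035],"scene")[0].astype(int)
    d1,v1=sh(A,B,(u[0]-7,u[1]-10,16,22),26)
    k=(P(.06,.085,.035)-P(.012,.085,.035))/48
    print(n,'face shift mm %.1f (%.2f)'%(d1/k,v1),u)
E
python3 jaw.py p8; python3 m.py
```

```text
p7s face shift mm 4.8 (0.93) [344 299]
now face shift mm 16.7 (0.51) [344 299]
t 21.62 pos [ 0.5331 -0.0344  0.1723] psi 86.3 w 0.0002 F [-0.4  0.9 -0.2] q1,q6 [-16. -13.]
```

Call:
{"api": "arm_command", "payload": {
  "steps": [
    {"translation":[0.01,0,0],"spin":0},
    {"translation":[0.02,0,0],"spin":0},
    {"translation":[0.03,0,0],"spin":0},
    {"translation":[0.04,0,0],"spin":0},
    {"translation":[0.05,0,0],"spin":0},
    {"translation":[0.06,0,0],"spin":0},
    {"translation":[0.07,0,0],"spin":0},
    {"translation":[0.078,0,0],"spin":0},
    {"translation":[0.08,0,0],"spin":0},
    {"translation":[0.08,0,0],"spin":0}
  ]
}}

```text
t: 22.88
ee_pos: [0.5378, 0.0439, 0.1715]
tcp_rot: [0.73, 0.684, -0.002, 0.001]
contact_force: [-2.0, -14.2, -2.3]
gripper_width: 0.0002
grasp_force: 6.6
```

Call:
{"api": "arm_command", "payload": {
  "steps": [
    {"translation":[-0.02,0,0],"spin":0},
    {"translation":[-0.05,0,0],"spin":0},
    {"translation":[-0.08,0,0],"spin":0},
    {"translation":[-0.08,0,0],"spin":0},
    {"translation":[-0.08,0,0],"spin":0},
    {"translation":[-0.08,0,0],"spin":0},
    {"translation":[-0.08,0,0],"spin":0},
    {"translation":[-0.08,0,0],"spin":0},
    {"translation":[-0.08,0,0],"spin":0},
    {"translation":[-0.08,0,0],"spin":0}
  ]
}}

```text
t: 24.12
ee_pos: [0.5331, -0.0343, 0.1723]
tcp_rot: [0.73, 0.684, 0.0, 0.0]
contact_force: [0.5, -0.1, 0.2]
gripper_width: -0.0
grasp_force: 0.0
```

```bash
python3 jaw.py p9; python3 m.py;  python3 - <<'E'
import cv2,numpy as np
f=lambda n:cv2.resize(cv2.imread(n)[225:330,280:420],(700,525),interpolation=cv2.INTER_CUBIC)
cv2.imwrite("pics/p9z.png",cv2.resize(np.vstack([f("pics/p8.png"),f("pics/p9.png")]),None,fx=.57,fy=.57))
E
```

```text
p7s face shift mm 4.8 (0.93) [344 299]
now face shift mm 28.7 (0.64) [344 299]
t 24.18 pos [ 0.5331 -0.0344  0.1723] psi 86.3 w -0.0002 F [-0.5 -0.1 -1.8] q1,q6 [-16. -13.]
```

View pics/p9z.png

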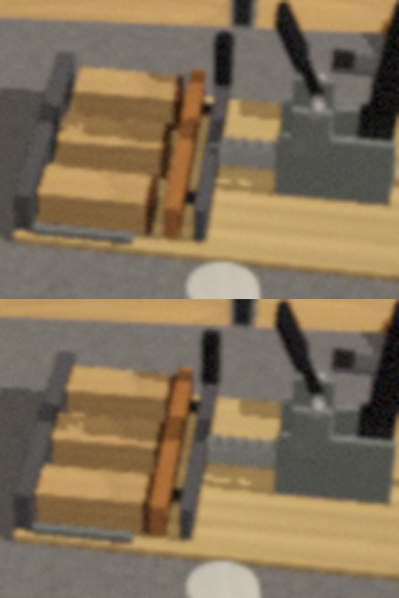

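The jaw now reaches the caps and is starting to move the blocks; the ratchet should be at about 0.035. One more stroke.

Call:
{"api": "arm_command", "payload": {
  "steps": [
    {"translation":[0.01,0,0],"spin":0},
    {"translation":[0.02,0,0],"spin":0},
    {"translation":[0.03,0,0],"spin":0},
    {"translation":[0.04,0,0],"spin":0},
    {"translation":[0.05,0,0],"spin":0},
    {"translation":[0.06,0,0],"spin":0},
    {"translation":[0.07,0,0],"spin":0},
    {"translation":[0.078,0,0],"spin":0},
    {"translation":[0.08,0,0],"spin":0},
    {"translation":[0.08,0,0],"spin":0}
  ]
}}

```text
t: 25.42
ee_pos: [0.5378, 0.0439, 0.1714]
tcp_rot: [0.73, 0.684, -0.002, 0.001]
contact_force: [-0.2, -15.8, -2.6]
gripper_width: -0.0001
grasp_force: 6.4
```

Call:
{"api": "arm_command", "payload": {
  "steps": [
    {"translation":[-0.02,0,0],"spin":0},
    {"translation":[-0.05,0,0],"spin":0},
    {"translation":[-0.08,0,0],"spin":0},
    {"translation":[-0.08,0,0],"spin":0},
    {"translation":[-0.08,0,0],"spin":0},
    {"translation":[-0.08,0,0],"spin":0},
    {"translation":[-0.08,0,0],"spin":0},
    {"translation":[-0.08,0,0],"spin":0},
    {"translation":[-0.08,0,0],"spin":0},
    {"translation":[-0.08,0,0],"spin":0}
  ]
}}

```text
t: 26.68
ee_pos: [0.5331, -0.0343, 0.1723]
tcp_rot: [0.73, 0.684, 0.0, 0.0]
contact_force: [-0.5, -0.9, 0.0]
gripper_width: -0.0004
grasp_force: 0.0
```

```bash
python3 jaw.py p10; python3 m.py;  python3 - <<'E'
import cv2,numpy as np
f=lambda n:cv2.resize(cv2.imread(n)[225:330,280:420],(700,525),interpolation=cv2.INTER_CUBIC)
cv2.imwrite("pics/p10z.png",cv2.resize(np.vstack([f("pics/p9.png"),f("pics/p10.png")]),None,fx=.57,fy=.57))
E
```

```text
p7s face shift mm 4.8 (0.93) [344 299]
now face shift mm 31.1 (0.63) [344 299]
t 26.73 pos [ 0.5331 -0.0344  0.1723] psi 86.3 w -0.0002 F [-0.2 -0.5  0. ] q1,q6 [-16. -13.]
```

View pics/p10z.png

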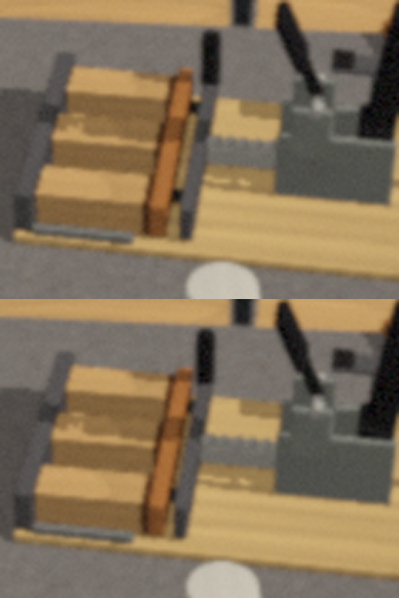

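Run:
```python
import cv2,numpy as np
from h import *
O=np.array([.5265,-.1235]);a=np.radians(-93.7);ex=np.array([np.cos(a),np.sin(a)]);ey=np.array([-ex[1],ex[0]])
k=(w2p([*(O-.05*ex-.08*ey),.08],"scene")-w2p([*(O-.09*ex-.08*ey),.08],"scene"))[0,0]/40
for n in("p6s","p7s","p8","p9","p10"):
    g=cv2.imread(f"pics/{n}.png")[236:256,335:372].max(2).astype(float)
    r=[]
    for row in g[4:13]:
        w=np.clip(70-row,0,None); r.append((w*np.arange(len(w))).sum()/w.sum() if w.sum()>0 else np.nan)
    c=335+np.nanmedian(r); print(n,c.round(2)); 
    if n=="p6s":c0=c
    print('   mm',((c-c0)/k).round(1))
```

```text
p6s 364.52
   mm -0.0
p7s 362.4
   mm 5.4
p8 357.8
   mm 17.2
p9 353.41
   mm 28.4
p10 351.46
   mm 33.4
```

Post shifts of 5.4, 17.2, 28.4 and 33.4 mm put the jaw at 13.7 → 19 → 31 → 42 → 47 mm. The last stroke fell back onto the 0.047 tooth with the face about 3–4 mm compressed, so the blocks are firmly pressed. I'll let it dwell while moving above the release pad.

```bash
python3 m.py .533 -.034 .25 86.3 .4549 .1256 .25 86.3 .4549 .1256 .1 86.3
```

```text
t 26.73 pos [ 0.5331 -0.0344  0.1723] psi 86.3 w -0.0002 F [-0.2 -0.5  0. ] q1,q6 [-16. -13.]
row [ 0.    -0.    -0.078] spin -0.0
row [ 0.155 -0.088 -0.078] spin -0.0
row [ 0.155 -0.088  0.072] spin -0.0
```

Call:
{"api": "arm_command", "payload": {
  "steps": [
    {"translation":[0,0,-0.04],"spin":0},
    {"translation":[0,0,-0.078],"spin":0},
    {"translation":[0.03,-0.03,-0.078],"spin":0},
    {"translation":[0.07,-0.06,-0.078],"spin":0},
    {"translation":[0.11,-0.088,-0.078],"spin":0},
    {"translation":[0.155,-0.088,-0.078],"spin":0},
    {"translation":[0.155,-0.088,-0.078],"spin":0},
    {"translation":[0.155,-0.088,-0.02],"spin":0},
    {"translation":[0.155,-0.088,0.03],"spin":0},
    {"translation":[0.155,-0.088,0.065],"spin":0}
  ]
}}

```text
t: 27.98
ee_pos: [0.4548, 0.1252, 0.1053]
tcp_rot: [0.73, 0.683, -0.001, -0.001]
contact_force: [0.2, -0.1, 1.3]
gripper_width: -0.0
grasp_force: 0.0
```

Call:
{"api": "arm_command", "payload": {
  "steps": [
    {"translation":[0,0,0],"spin":0},
    {"translation":[0,0,0],"spin":0},
    {"translation":[0,0,0],"spin":0},
    {"translation":[0,0,0],"spin":0},
    {"translation":[0,0,0],"spin":0},
    {"translation":[0,0,0],"spin":0},
    {"translation":[0,0,0],"spin":0},
    {"translation":[0,0,0],"spin":0},
    {"translation":[0,0,0],"spin":0},
    {"translation":[0,0,0],"spin":0}
  ]
}}

```text
t: 29.22
ee_pos: [0.4554, 0.126, 0.1073]
tcp_rot: [0.73, 0.684, -0.0, -0.0]
contact_force: [-0.3, -0.5, 0.4]
gripper_width: -0.0001
grasp_force: 0.0
```

Call:
{"api": "arm_command", "payload": {
  "steps": [
    {"translation":[0,0,0],"spin":0},
    {"translation":[0,0,0],"spin":0},
    {"translation":[0,0,0],"spin":0},
    {"translation":[0,0,0],"spin":0},
    {"translation":[0,0,0],"spin":0},
    {"translation":[0,0,0],"spin":0}
  ]
}}

```text
t: 29.98
ee_pos: [0.4554, 0.126, 0.1073]
tcp_rot: [0.73, 0.684, 0.0, -0.0]
contact_force: [-0.0, -0.1, -0.0]
gripper_width: -0.0002
grasp_force: 0.0
```

```bash
python3 m.py .4549 .1256 .08 86.3 .4549 .1256 .066 86.3
```

```text
t 29.98 pos [0.4554 0.126  0.1073] psi 86.3 w -0.0002 F [-0.  -0.1 -0. ] q1,q6 [1. 5.]
row [-0.    -0.     0.027] spin -0.0
row [-0.    -0.     0.041] spin -0.0
```

Call:
{"api": "arm_command", "payload": {
  "steps": [
    {"translation":[0,0,0.02],"spin":0},
    {"translation":[0,0,0.026],"spin":0},
    {"translation":[0,0,0.031],"spin":0},
    {"translation":[0,0,0.036],"spin":0},
    {"translation":[0,0,0.04],"spin":0},
    {"translation":[0,0,0.042],"spin":0},
    {"translation":[0,0,0.042],"spin":0}
  ]
}}

```text
t: 30.85
ee_pos: [0.4563, 0.1267, 0.0682]
tcp_rot: [0.73, 0.684, 0.001, 0.001]
contact_force: [-9.6, 4.1, 30.8]
gripper_width: -0.0001
grasp_force: 15.3
```

```bash
python3 m.py .4549 .1256 .16 86.3 .4477 -.1033 .16 86.3 .4477 -.1033 .068 86.3
```

```text
t 30.85 pos [0.4563 0.1267 0.0682] psi 86.3 w -0.0001 F [-9.6  4.1 30.8] q1,q6 [1. 5.]
row [-0.001 -0.001 -0.092] spin -0.0
row [-0.23   0.007 -0.092] spin -0.0
row [-0.23   0.006 -0.   ] spin -0.0
```

Call:
{"api": "arm_command", "payload": {
  "steps": [
    {"translation":[0,0,-0.04],"spin":0},
    {"translation":[0,0,-0.092],"spin":0},
    {"translation":[-0.05,0,-0.092],"spin":0},
    {"translation":[-0.1,0.003,-0.092],"spin":0},
    {"translation":[-0.15,0.007,-0.092],"spin":0},
    {"translation":[-0.2,0.007,-0.092],"spin":0},
    {"translation":[-0.23,0.007,-0.092],"spin":0},
    {"translation":[-0.23,0.007,-0.092],"spin":0},
    {"translation":[-0.23,0.007,-0.04],"spin":0},
    {"translation":[-0.23,0.007,-0.002],"spin":0}
  ]
}}

```text
t: 32.1
ee_pos: [0.4472, -0.1029, 0.0661]
tcp_rot: [0.729, 0.684, 0.0, -0.0]
contact_force: [0.3, -0.8, 0.5]
gripper_width: 0.0003
grasp_force: 0.0
```

```bash
python3 m.py .4477 -.1033 .068 86.3 .4516 -.0425 .068 86.3; python3 jaw.py p11
```

```text
t 32.10 pos [ 0.4472 -0.1029  0.0661] psi 86.3 w 0.0003 F [ 0.3 -0.8  0.5] q1,q6 [-28. -24.]
row [-0.     0.    -0.002] spin 0.0
row [ 0.061  0.    -0.002] spin 0.0
p7s face shift mm 4.8 (0.93) [344 299]
now face shift mm 28.7 (0.64) [344 299]
```

Call:
{"api": "arm_command", "payload": {
  "steps": [
    {"translation":[0.01,0,0],"spin":0},
    {"translation":[0.02,0,0],"spin":0},
    {"translation":[0.03,0,0],"spin":0},
    {"translation":[0.04,0,0],"spin":0},
    {"translation":[0.05,0,0],"spin":0},
    {"translation":[0.058,0,0],"spin":0},
    {"translation":[0.058,0,0],"spin":0}
  ]
}}

```text
t: 33.02
ee_pos: [0.4508, -0.0452, 0.067]
tcp_rot: [0.729, 0.684, -0.0, -0.001]
contact_force: [-0.2, -0.9, 0.1]
gripper_width: -0.0002
grasp_force: 0.0
```

Call:
{"api": "arm_command", "payload": {
  "steps": [
    {"translation":[0.003,0,0],"spin":0},
    {"translation":[0.006,0,0],"spin":0},
    {"translation":[0.006,0,0],"spin":0}
  ]
}}

```text
t: 33.4
ee_pos: [0.4513, -0.0406, 0.0671]
tcp_rot: [0.73, 0.684, -0.001, 0.0]
contact_force: [-0.9, -5.4, -2.8]
gripper_width: 0.0002
grasp_force: 2.9
```

Call:
{"api": "arm_command", "payload": {
  "steps": [
    {"translation":[0.002,0,0],"spin":0},
    {"translation":[0.004,0,0],"spin":0},
    {"translation":[0.005,0,0],"spin":0},
    {"translation":[0.005,0,0],"spin":0}
  ]
}}

```text
t: 33.9
ee_pos: [0.4515, -0.0402, 0.0672]
tcp_rot: [0.729, 0.684, -0.004, 0.003]
contact_force: [-10.1, -41.4, -4.3]
gripper_width: 0.0003
grasp_force: 21.0
```

```bash
python3 look.py p12
python3 - <<'E'
import cv2,numpy as np
t=cv2.imread("pics/p12t.png");a=cv2.resize(t[180:270,245:375],None,fx=5,fy=5,interpolation=cv2.INTER_CUBIC)
s=cv2.imread("pics/p12s.png");b=cv2.resize(s[210:330,270:450],(650,433),interpolation=cv2.INTER_CUBIC)
cv2.imwrite("pics/p12.png",cv2.resize(np.vstack([a,b]),None,fx=.68,fy=.68))
E
```

```text
top [225 293] 59.5
mid [219 269] 56.0
low [250 250] 66.0
```

View pics/p12.png

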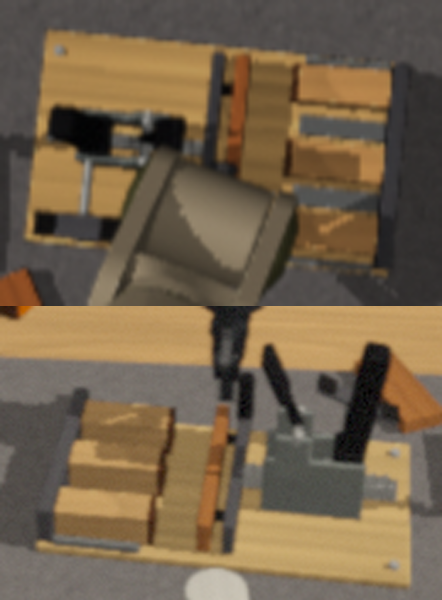

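The jaw is fully back at its hard stop and the release pad is down. The blocks lie flush against the fixed jaw (top crop y about 83, 160, 232). Backing off and going for the near block.

```bash
python3 m.py .4477 -.06 .067 86.3 .455 -.1444 .14 86.3 .455 -.1444 .026 86.3
```

```text
t 34.00 pos [ 0.4514 -0.0402  0.0672] psi 86.4 w 0.0003 F [-10.8 -41.9  -5.1] q1,q6 [-20. -16.]
row [-0.02  -0.002  0.   ] spin 0.001
row [-0.104  0.01  -0.072] spin 0.001
row [-0.103  0.01   0.042] spin 0.001
```

Call:
{"api": "arm_command", "payload": {
  "steps": [
    {"translation":[-0.03,0,0],"spin":0},
    {"translation":[-0.035,0,-0.03],"spin":0},
    {"translation":[-0.06,0.005,-0.072],"spin":0},
    {"translation":[-0.11,0.01,-0.072],"spin":0},
    {"translation":[-0.11,0.01,-0.072],"spin":0}
  ],
  "claw": -1
}}

```text
t: 34.62
ee_pos: [0.4548, -0.1478, 0.1395]
tcp_rot: [0.731, 0.682, 0.0, 0.0]
contact_force: [-0.4, 0.4, -0.6]
gripper_width: 0.0003
grasp_force: 0.0
```

Call:
{"api": "arm_command", "payload": {
  "steps": [
    {"translation":[0,0,0],"spin":0},
    {"translation":[0,0,0],"spin":0},
    {"translation":[0,0,0],"spin":0}
  ],
  "claw": 0.2
}}

```text
t: 35.0
ee_pos: [0.4547, -0.1448, 0.1392]
tcp_rot: [0.729, 0.684, -0.0, -0.0]
contact_force: [0.6, -0.3, 0.0]
gripper_width: 0.0511
grasp_force: 0.0
```

```bash
python3 m.py .455 -.1444 .026 86.3
```

```text
t 35.00 pos [ 0.4547 -0.1448  0.1392] psi 86.3 w 0.0511 F [ 0.6 -0.3  0. ] q1,q6 [-32. -28.]
row [0.    0.    0.113] spin 0.001
```

Call:
{"api": "arm_command", "payload": {
  "steps": [
    {"translation":[0,0,0.05],"spin":0},
    {"translation":[0,0,0.085],"spin":0},
    {"translation":[0,0,0.104],"spin":0},
    {"translation":[0,0,0.113],"spin":0},
    {"translation":[0,0,0.113],"spin":0}
  ]
}}

```text
t: 35.62
ee_pos: [0.4548, -0.1453, 0.0263]
tcp_rot: [0.73, 0.684, -0.0, -0.0]
contact_force: [0.1, 1.0, -0.1]
gripper_width: 0.0514
grasp_force: 0.0
```

Call:
{"api": "arm_command", "payload": {
  "steps": [
    {"translation":[0,0,0],"spin":0},
    {"translation":[0,0,0],"spin":0},
    {"translation":[0,0,0],"spin":0}
  ],
  "claw": -1
}}

```text
t: 36.0
ee_pos: [0.4553, -0.1456, 0.0274]
tcp_rot: [0.73, 0.684, 0.0, 0.001]
contact_force: [-1.1, 1.3, 5.8]
gripper_width: 0.0344
grasp_force: 70.6
```

```bash
python3 m.py .455 -.1444 .2 86.3 .43 .05 .2 86.3 .4743 .4134 .2 181 .4743 .4134 .022 181
```

```text
t 36.00 pos [ 0.4553 -0.1456  0.0274] psi 86.3 w 0.0344 F [-1.1  1.3  5.8] q1,q6 [-32. -28.]
row [ 0.001 -0.    -0.173] spin -0.0
row [ 0.193 -0.038 -0.173] spin -0.0
row [ 0.559 -0.017 -0.173] spin -1.653
row [ 0.559 -0.017  0.005] spin -1.653
```

Call:
{"api": "arm_command", "payload": {
  "steps": [
    {"translation":[0,0,-0.05],"spin":0},
    {"translation":[0,0,-0.11],"spin":0},
    {"translation":[0.02,-0.005,-0.17],"spin":0},
    {"translation":[0.07,-0.015,-0.19],"spin":0},
    {"translation":[0.13,-0.03,-0.19],"spin":0},
    {"translation":[0.19,-0.038,-0.19],"spin":-0.1},
    {"translation":[0.25,-0.036,-0.19],"spin":-0.28},
    {"translation":[0.31,-0.033,-0.19],"spin":-0.46},
    {"translation":[0.37,-0.03,-0.19],"spin":-0.64},
    {"translation":[0.43,-0.027,-0.19],"spin":-0.82}
  ]
}}

```text
t: 37.25
ee_pos: [0.4556, 0.2874, 0.2169]
tcp_rot: [0.394, 0.919, 0.0, 0.001]
contact_force: [1.4, -0.7, -0.2]
gripper_width: 0.0348
grasp_force: 70.4
```

```bash
python3 m.py .4743 .4134 .2 181 .4743 .4134 .022 181
```

```text
t 37.25 pos [0.4556 0.2874 0.2169] psi 133.6 w 0.0348 F [ 1.4 -0.7 -0.2] q1,q6 [ 20. -24.]
row [0.078 0.1   0.017] spin -0.827
row [0.078 0.1   0.195] spin -0.827
```

Call:
{"api": "arm_command", "payload": {
  "steps": [
    {"translation":[0.03,0.04,0.005],"spin":-0.17},
    {"translation":[0.06,0.08,0.017],"spin":-0.34},
    {"translation":[0.078,0.1,0.017],"spin":-0.52},
    {"translation":[0.078,0.1,0.017],"spin":-0.7},
    {"translation":[0.078,0.1,0.017],"spin":-0.827},
    {"translation":[0.078,0.1,0.05],"spin":-0.827},
    {"translation":[0.078,0.1,0.09],"spin":-0.827},
    {"translation":[0.078,0.1,0.12],"spin":-0.827},
    {"translation":[0.078,0.1,0.12],"spin":-0.827}
  ]
}}

```text
t: 38.38
ee_pos: [0.4742, 0.4101, 0.0948]
tcp_rot: [-0.006, 1.0, -0.001, -0.002]
contact_force: [-0.3, 0.2, -0.1]
gripper_width: 0.0343
grasp_force: 70.3
```

```bash
python3 m.py .4743 .4134 .0225 181; python3 look.py p13
python3 - <<'E'
import cv2,numpy as np
t=cv2.imread("pics/p13t.png");a=cv2.resize(t[190:275,130:250],None,fx=5,fy=5,interpolation=cv2.INTER_CUBIC)
s=cv2.imread("pics/p13s.png");b=cv2.resize(s[180:320,440:620],(600,467),interpolation=cv2.INTER_CUBIC)
cv2.imwrite("pics/p13.png",cv2.resize(np.vstack([a,b]),None,fx=.66,fy=.66))
E
```

```text
t 38.38 pos [0.4742 0.4101 0.0948] psi -179.4 w 0.0343 F [-0.3  0.2 -0.1] q1,q6 [ 30. -60.]
row [-0.     0.003  0.072] spin -0.006
top [225 293] 59.7
mid [219 269] 51.4
low [250 250] 56.7
```

View pics/p13.png

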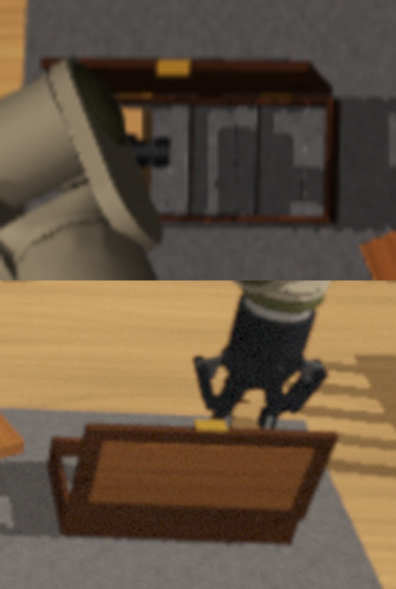

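The block is above the left compartment and clear of the lid (crop (128,125)). Lowering, watching the force.

Call:
{"api": "arm_command", "payload": {
  "steps": [
    {"translation":[0,0.002,0.03],"spin":0},
    {"translation":[0,0.002,0.05],"spin":0},
    {"translation":[0,0.002,0.062],"spin":0},
    {"translation":[0,0.002,0.068],"spin":0},
    {"translation":[0,0.002,0.071],"spin":0},
    {"translation":[0,0.002,0.071],"spin":0}
  ]
}}

```text
t: 39.22
ee_pos: [0.4753, 0.4128, 0.0258]
tcp_rot: [-0.006, 1.0, 0.0, 0.0]
contact_force: [0.3, -0.1, -0.5]
gripper_width: 0.0343
grasp_force: 70.3
```

Call:
{"api": "arm_command", "payload": {
  "steps": [
    {"translation":[0,0,0.002],"spin":0},
    {"translation":[0,0,0.003],"spin":0},
    {"translation":[0,0,0.003],"spin":0}
  ]
}}

```text
t: 39.6
ee_pos: [0.4753, 0.4128, 0.0235]
tcp_rot: [-0.006, 1.0, 0.0, 0.0]
contact_force: [-2.3, -2.1, 6.9]
gripper_width: 0.0345
grasp_force: 71.3
```

Call:
{"api": "arm_command", "payload": {
  "steps": [
    {"translation":[0,0,0],"spin":0},
    {"translation":[0,0,0],"spin":0},
    {"translation":[0,0,-0.02],"spin":0},
    {"translation":[0,0,-0.07],"spin":0},
    {"translation":[0,0,-0.13],"spin":0},
    {"translation":[0,0,-0.19],"spin":0},
    {"translation":[0,0,-0.2],"spin":0}
  ],
  "claw": 0.2
}}

```text
t: 40.48
ee_pos: [0.4761, 0.4134, 0.2286]
tcp_rot: [-0.006, 1.0, 0.002, 0.004]
contact_force: [0.2, 0.4, -0.4]
gripper_width: 0.0515
grasp_force: 0.0
```

```bash
python3 m.py .44 .2 .23 150 .46 -.09 .23 86.3 .5249 -.1489 .18 86.3 .5249 -.1489 .026 86.3
```

```text
t 40.48 pos [0.4761 0.4134 0.2286] psi -179.3 w 0.0515 F [ 0.2  0.4 -0.4] q1,q6 [ 30. -60.]
row [ 0.039 -0.213 -0.003] spin 0.535
row [ 0.022 -0.503 -0.004] spin 1.647
row [-0.042 -0.563  0.046] spin 1.647
row [-0.041 -0.564  0.2  ] spin 1.647
```

Call:
{"api": "arm_command", "payload": {
  "steps": [
    {"translation":[0.01,-0.055,-0.003],"spin":0.17},
    {"translation":[0.02,-0.11,-0.003],"spin":0.35},
    {"translation":[0.03,-0.165,-0.003],"spin":0.53},
    {"translation":[0.037,-0.22,-0.003],"spin":0.71},
    {"translation":[0.034,-0.275,-0.003],"spin":0.89},
    {"translation":[0.03,-0.33,-0.003],"spin":1.07},
    {"translation":[0.026,-0.385,-0.003],"spin":1.25},
    {"translation":[0.023,-0.44,-0.003],"spin":1.43},
    {"translation":[0.01,-0.5,0.01],"spin":1.61},
    {"translation":[-0.02,-0.535,0.03],"spin":1.647}
  ]
}}

```text
t: 41.72
ee_pos: [0.5011, -0.1248, 0.1928]
tcp_rot: [0.732, 0.682, 0.0, 0.001]
contact_force: [-0.4, 0.0, 0.2]
gripper_width: 0.0516
grasp_force: 0.0
```

```bash
python3 m.py .5249 -.1489 .1 86.3 .5249 -.1489 .026 86.3
```

```text
t 41.73 pos [ 0.5011 -0.1248  0.1928] psi 86.0 w 0.0516 F [-0.4  0.   0.2] q1,q6 [-27. -23.]
row [-0.022  0.025  0.093] spin -0.006
row [-0.022  0.025  0.167] spin -0.006
```

Call:
{"api": "arm_command", "payload": {
  "steps": [
    {"translation":[-0.022,0.025,0.05],"spin":0},
    {"translation":[-0.022,0.025,0.093],"spin":0},
    {"translation":[-0.022,0.025,0.093],"spin":0},
    {"translation":[-0.022,0.025,0.093],"spin":0}
  ]
}}

```text
t: 42.22
ee_pos: [0.5253, -0.1458, 0.1013]
tcp_rot: [0.73, 0.684, 0.0, 0.001]
contact_force: [0.3, -0.2, 0.7]
gripper_width: 0.0516
grasp_force: 0.0
```

```bash
python3 m.py .5249 -.1489 .026 86.3
python3 - <<'E'
from bench import get_image
from h import *
# block positions in the clamp unchanged since p12?
s=get_image("scene");cv2.imwrite("pics/p14.png",s);d=cv2.absdiff(s,cv2.imread("pics/p12s.png")).max(2)
O=np.array([.5265,-.1235]);a=np.radians(-93.7);ex=np.array([np.cos(a),np.sin(a)]);ey=np.array([-ex[1],ex[0]])
for y in(.07,0):
    for x in(-.02,.07):
        u=w2p([*(O+x*ex+(y+.018)*ey),.03],"scene")[0].astype(int); print(y,x,u,d[u[1]-4:u[1]+5,u[0]-6:u[0]+7].mean().round(1))
E
```

```text
t 42.23 pos [ 0.5253 -0.1458  0.1013] psi 86.3 w 0.0516 F [ 0.3 -0.2  0.7] q1,q6 [-28. -24.]
row [-0.003 -0.     0.075] spin -0.0
0.07 -0.02 [330 300] 4.0
0.07 0.07 [293 297] 3.8
0 -0.02 [334 281] 3.7
0 0.07 [298 278] 3.5
```

Blocks are unmoved. Descending and gripping.

Call:
{"api": "arm_command", "payload": {
  "steps": [
    {"translation":[-0.003,0,0.04],"spin":0},
    {"translation":[-0.003,0,0.065],"spin":0},
    {"translation":[-0.003,0,0.075],"spin":0},
    {"translation":[-0.003,0,0.075],"spin":0}
  ]
}}

```text
t: 42.78
ee_pos: [0.5249, -0.1488, 0.0253]
tcp_rot: [0.73, 0.684, 0.0, 0.001]
contact_force: [0.5, 0.4, 0.5]
gripper_width: 0.051
grasp_force: 0.0
```

Call:
{"api": "arm_command", "payload": {
  "steps": [
    {"translation":[0,0,0],"spin":0},
    {"translation":[0,0,0],"spin":0},
    {"translation":[0,0,0],"spin":0}
  ],
  "claw": -1
}}

```text
t: 43.15
ee_pos: [0.5253, -0.149, 0.0261]
tcp_rot: [0.73, 0.684, 0.001, 0.001]
contact_force: [-1.6, 0.5, 7.7]
gripper_width: 0.0345
grasp_force: 70.9
```

```bash
python3 m.py .44 -.1 .22 86.3 .43 .05 .22 95 .4755 .3454 .22 181
```

```text
t 43.15 pos [ 0.5253 -0.149   0.0261] psi 86.3 w 0.0345 F [-1.6  0.5  7.7] q1,q6 [-28. -24.]
row [ 0.043 -0.088 -0.194] spin -0.0
row [ 0.192 -0.107 -0.194] spin -0.152
row [ 0.49  -0.081 -0.195] spin -1.653
```

Call:
{"api": "arm_command", "payload": {
  "steps": [
    {"translation":[0,0,-0.05],"spin":0},
    {"translation":[0,0,-0.11],"spin":0},
    {"translation":[0.015,-0.03,-0.165],"spin":0},
    {"translation":[0.04,-0.075,-0.195],"spin":0},
    {"translation":[0.09,-0.1,-0.195],"spin":0},
    {"translation":[0.15,-0.105,-0.195],"spin":-0.1},
    {"translation":[0.21,-0.107,-0.195],"spin":-0.28},
    {"translation":[0.27,-0.105,-0.195],"spin":-0.46},
    {"translation":[0.33,-0.1,-0.195],"spin":-0.64},
    {"translation":[0.39,-0.093,-0.195],"spin":-0.82}
  ]
}}

```text
t: 44.4
ee_pos: [0.4568, 0.2487, 0.2203]
tcp_rot: [0.394, 0.919, 0.0, 0.001]
contact_force: [1.5, -1.5, -0.6]
gripper_width: 0.0341
grasp_force: 70.6
```

```bash
python3 m.py .4755 .3450 .2 181 .4755 .345 .09 181
```

```text
t 44.40 pos [0.4568 0.2487 0.2203] psi 133.6 w 0.0341 F [ 1.5 -1.5 -0.6] q1,q6 [ 16. -28.]
row [0.057 0.08  0.02 ] spin -0.827
row [0.057 0.08  0.13 ] spin -0.827
```

Call:
{"api": "arm_command", "payload": {
  "steps": [
    {"translation":[0.03,0.04,0.01],"spin":-0.17},
    {"translation":[0.055,0.078,0.02],"spin":-0.34},
    {"translation":[0.055,0.078,0.02],"spin":-0.52},
    {"translation":[0.055,0.078,0.02],"spin":-0.7},
    {"translation":[0.055,0.078,0.05],"spin":-0.827},
    {"translation":[0.055,0.078,0.1],"spin":-0.827},
    {"translation":[0.055,0.078,0.13],"spin":-0.827},
    {"translation":[0.055,0.078,0.13],"spin":-0.827},
    {"translation":[0.055,0.078,0.13],"spin":-0.827}
  ]
}}

```text
t: 45.52
ee_pos: [0.4769, 0.3405, 0.0912]
tcp_rot: [-0.006, 1.0, 0.001, 0.001]
contact_force: [0.4, -0.2, -1.0]
gripper_width: 0.0341
grasp_force: 70.6
```

```bash
python3 m.py .4755 .345 .022 181
```

```text
t 45.52 pos [0.4769 0.3405 0.0912] psi -179.4 w 0.0341 F [ 0.4 -0.2 -1. ] q1,q6 [ 24. -67.]
row [0.001 0.004 0.069] spin -0.006
```

Call:
{"api": "arm_command", "payload": {
  "steps": [
    {"translation":[0.001,0.004,0.03],"spin":0},
    {"translation":[0.001,0.004,0.05],"spin":0},
    {"translation":[0.001,0.004,0.06],"spin":0},
    {"translation":[0.001,0.004,0.066],"spin":0},
    {"translation":[0.001,0.004,0.069],"spin":0},
    {"translation":[0.001,0.004,0.07],"spin":0},
    {"translation":[0.001,0.004,0.07],"spin":0}
  ]
}}

```text
t: 46.4
ee_pos: [0.4755, 0.3443, 0.0221]
tcp_rot: [-0.006, 1.0, 0.0, 0.001]
contact_force: [-7.2, -4.1, 16.9]
gripper_width: 0.0345
grasp_force: 72.9
```

Call:
{"api": "arm_command", "payload": {
  "steps": [
    {"translation":[0,0,0],"spin":0},
    {"translation":[0,0,0],"spin":0},
    {"translation":[0,0,-0.02],"spin":0},
    {"translation":[0,0,-0.07],"spin":0},
    {"translation":[0,0,-0.13],"spin":0},
    {"translation":[0,0,-0.19],"spin":0},
    {"translation":[0,0,-0.2],"spin":0}
  ],
  "claw": 0.2
}}

```text
t: 47.28
ee_pos: [0.4762, 0.3447, 0.2238]
tcp_rot: [-0.006, 1.0, 0.002, 0.004]
contact_force: [0.2, -0.8, -0.0]
gripper_width: 0.051
grasp_force: 0.0
```

```bash
python3 m.py .44 .2 .22 150 .46 -.09 .23 86.3 .5947 -.1535 .1 86.3
```

```text
t 47.27 pos [0.4762 0.3447 0.2238] psi -179.4 w 0.0510 F [ 0.2 -0.8 -0. ] q1,q6 [ 24. -66.]
row [ 0.038 -0.144  0.003] spin 0.535
row [ 0.021 -0.434 -0.008] spin 1.647
row [-0.112 -0.5    0.123] spin 1.647
```

Call:
{"api": "arm_command", "payload": {
  "steps": [
    {"translation":[0.015,-0.05,-0.005],"spin":0.17},
    {"translation":[0.03,-0.1,-0.005],"spin":0.35},
    {"translation":[0.038,-0.15,-0.005],"spin":0.53},
    {"translation":[0.036,-0.2,-0.005],"spin":0.71},
    {"translation":[0.033,-0.26,-0.005],"spin":0.89},
    {"translation":[0.03,-0.32,-0.005],"spin":1.07},
    {"translation":[0.025,-0.38,-0.005],"spin":1.25},
    {"translation":[0.02,-0.44,-0.005],"spin":1.43},
    {"translation":[-0.02,-0.475,0.01],"spin":1.61},
    {"translation":[-0.07,-0.5,0.03],"spin":1.647}
  ]
}}

```text
t: 48.52
ee_pos: [0.5514, -0.1572, 0.1886]
tcp_rot: [0.731, 0.682, 0.0, 0.0]
contact_force: [-0.2, -0.6, 1.2]
gripper_width: 0.0512
grasp_force: 0.0
```

```bash
python3 m.py .5947 -.1535 .1 86.3
```

```text
t 48.52 pos [ 0.5514 -0.1572  0.1886] psi 86.0 w 0.0512 F [-0.2 -0.6  1.2] q1,q6 [-28. -24.]
row [0.007 0.043 0.089] spin -0.006
```

Call:
{"api": "arm_command", "payload": {
  "steps": [
    {"translation":[0.007,0.043,0.04],"spin":0},
    {"translation":[0.007,0.043,0.089],"spin":0},
    {"translation":[0.007,0.043,0.089],"spin":0},
    {"translation":[0.007,0.043,0.089],"spin":0}
  ]
}}

```text
t: 49.02
ee_pos: [0.5945, -0.1513, 0.1021]
tcp_rot: [0.73, 0.684, 0.0, 0.001]
contact_force: [0.1, 0.1, 0.7]
gripper_width: 0.0513
grasp_force: 0.0
```

```bash
python3 m.py .5947 -.1535 .026 86.3
python3 - <<'E'
from bench import get_image
from h import *
s=get_image("scene");cv2.imwrite("pics/p15.png",s);d=cv2.absdiff(s,cv2.imread("pics/p12s.png")).max(2)
O=np.array([.5265,-.1235]);a=np.radians(-93.7);ex=np.array([np.cos(a),np.sin(a)]);ey=np.array([-ex[1],ex[0]])
for x in(-.02,.07):
        u=w2p([*(O+x*ex+(.088)*ey),.03],"scene")[0].astype(int); print(x,u,d[u[1]-4:u[1]+5,u[0]-6:u[0]+7].mean().round(1))
E
```

```text
t 49.02 pos [ 0.5945 -0.1513  0.1021] psi 86.3 w 0.0513 F [0.1 0.1 0.7] q1,q6 [-25. -21.]
row [-0.002  0.     0.076] spin -0.001
-0.02 [330 300] 3.8
0.07 [293 297] 4.0
```

Call:
{"api": "arm_command", "payload": {
  "steps": [
    {"translation":[-0.002,0,0.04],"spin":0},
    {"translation":[-0.002,0,0.066],"spin":0},
    {"translation":[-0.002,0,0.075],"spin":0},
    {"translation":[-0.002,0,0.075],"spin":0}
  ]
}}

```text
t: 49.58
ee_pos: [0.5944, -0.1532, 0.0267]
tcp_rot: [0.73, 0.684, 0.0, 0.001]
contact_force: [-0.8, 0.2, 1.0]
gripper_width: 0.0511
grasp_force: 0.0
```

Call:
{"api": "arm_command", "payload": {
  "steps": [
    {"translation":[0,0,0],"spin":0},
    {"translation":[0,0,0],"spin":0},
    {"translation":[0,0,0],"spin":0}
  ],
  "claw": -1
}}

```text
t: 49.95
ee_pos: [0.595, -0.1534, 0.0275]
tcp_rot: [0.73, 0.684, 0.001, 0.002]
contact_force: [0.4, 0.5, 6.9]
gripper_width: 0.0342
grasp_force: 71.7
```

```bash
python3 m.py .44 -.1 .22 86.3 .43 .05 .22 95 .4767 .277 .22 181
```

```text
t 49.95 pos [ 0.595  -0.1534  0.0275] psi 86.3 w 0.0342 F [0.4 0.5 6.9] q1,q6 [-25. -22.]
row [ 0.043 -0.157 -0.193] spin -0.0
row [ 0.192 -0.177 -0.193] spin -0.152
row [ 0.422 -0.145 -0.194] spin -1.653
```

Call:
{"api": "arm_command", "payload": {
  "steps": [
    {"translation":[0,0,-0.05],"spin":0},
    {"translation":[0,-0.01,-0.11],"spin":0},
    {"translation":[0.01,-0.05,-0.155],"spin":0},
    {"translation":[0.025,-0.1,-0.19],"spin":0},
    {"translation":[0.045,-0.155,-0.194],"spin":0},
    {"translation":[0.105,-0.17,-0.194],"spin":-0.08},
    {"translation":[0.165,-0.177,-0.194],"spin":-0.2},
    {"translation":[0.225,-0.174,-0.194],"spin":-0.36},
    {"translation":[0.285,-0.168,-0.194],"spin":-0.54},
    {"translation":[0.345,-0.16,-0.194],"spin":-0.72}
  ]
}}

```text
t: 51.2
ee_pos: [0.4565, 0.2038, 0.2203]
tcp_rot: [0.439, 0.898, 0.0, 0.001]
contact_force: [1.2, -1.0, -1.0]
gripper_width: 0.0345
grasp_force: 70.7
```

```bash
python3 m.py .4767 .277 .2 181 .4767 .277 .09 181
```

```text
t 51.20 pos [0.4565 0.2038 0.2203] psi 127.9 w 0.0345 F [ 1.2 -1.  -1. ] q1,q6 [ 11. -27.]
row [0.045 0.061 0.02 ] spin -0.927
row [0.046 0.061 0.13 ] spin -0.927
```

Call:
{"api": "arm_command", "payload": {
  "steps": [
    {"translation":[0.025,0.035,0.01],"spin":-0.17},
    {"translation":[0.044,0.06,0.02],"spin":-0.34},
    {"translation":[0.044,0.06,0.02],"spin":-0.52},
    {"translation":[0.044,0.06,0.02],"spin":-0.7},
    {"translation":[0.044,0.06,0.03],"spin":-0.88},
    {"translation":[0.044,0.06,0.08],"spin":-0.927},
    {"translation":[0.044,0.06,0.13],"spin":-0.927},
    {"translation":[0.044,0.06,0.13],"spin":-0.927},
    {"translation":[0.044,0.06,0.13],"spin":-0.927}
  ]
}}

```text
t: 52.32
ee_pos: [0.4785, 0.2736, 0.0916]
tcp_rot: [-0.006, 1.0, 0.001, 0.002]
contact_force: [-0.0, 1.0, -1.0]
gripper_width: 0.0346
grasp_force: 70.7
```

```bash
python3 m.py .4767 .277 .0235 181
```

```text
t 52.33 pos [0.4785 0.2736 0.0916] psi -179.4 w 0.0346 F [-0.  1. -1.] q1,q6 [ 18. -73.]
row [0.002 0.003 0.068] spin -0.006
```

Call:
{"api": "arm_command", "payload": {
  "steps": [
    {"translation":[0.002,0.003,0.03],"spin":0},
    {"translation":[0.002,0.003,0.05],"spin":0},
    {"translation":[0.002,0.003,0.06],"spin":0},
    {"translation":[0.002,0.003,0.065],"spin":0},
    {"translation":[0.002,0.003,0.068],"spin":0},
    {"translation":[0.002,0.003,0.069],"spin":0},
    {"translation":[0.002,0.003,0.069],"spin":0}
  ]
}}

```text
t: 53.2
ee_pos: [0.476, 0.2764, 0.0235]
tcp_rot: [-0.006, 1.0, 0.0, 0.001]
contact_force: [-8.9, -5.5, 22.0]
gripper_width: 0.0347
grasp_force: 73.6
```

Call:
{"api": "arm_command", "payload": {
  "steps": [
    {"translation":[0,0,0],"spin":0},
    {"translation":[0,0,0],"spin":0},
    {"translation":[0,0,-0.02],"spin":0},
    {"translation":[0,0,-0.07],"spin":0},
    {"translation":[0,0,-0.13],"spin":0},
    {"translation":[0,0,-0.19],"spin":0},
    {"translation":[0.05,-0.03,-0.2],"spin":0},
    {"translation":[0.1,-0.08,-0.2],"spin":0},
    {"translation":[0.12,-0.14,-0.2],"spin":0},
    {"translation":[0.12,-0.2,-0.2],"spin":0}
  ],
  "claw": 0.2
}}

```text
t: 54.45
ee_pos: [0.3565, 0.079, 0.2207]
tcp_rot: [-0.007, 1.0, -0.0, 0.001]
contact_force: [1.5, -0.2, 0.1]
gripper_width: 0.0512
grasp_force: 0.0
```

```bash
python3 m.py; python3 look.py p16
python3 - <<'E'
import cv2,numpy as np
t=cv2.imread("pics/p16t.png");a=cv2.resize(t[190:275,130:250],None,fx=5,fy=5,interpolation=cv2.INTER_CUBIC)
s=cv2.imread("pics/p16s.png");b=cv2.resize(s[180:320,440:620],(600,467),interpolation=cv2.INTER_CUBIC)
cv2.imwrite("pics/p16.png",cv2.resize(np.vstack([a,b]),None,fx=.66,fy=.66))
E
```

```text
t 54.45 pos [0.3565 0.079  0.2207] psi -179.2 w 0.0512 F [ 1.5 -0.2  0.1] q1,q6 [ -6. -97.]
top [225 293] 59.6
mid [219 269] 51.3
low [250 250] 56.6
```

View pics/p16.png

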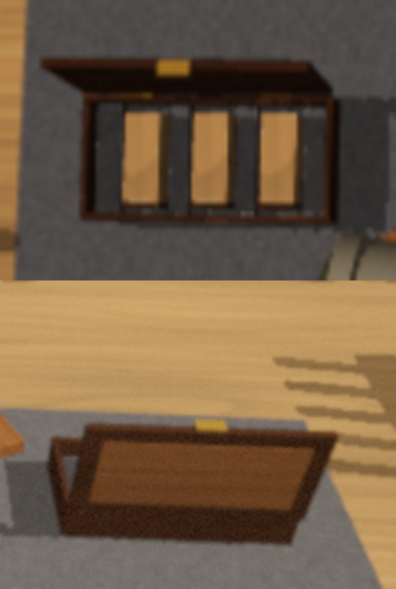

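All three blocks lie flat in their own compartments (crop (143,157), (211,157), (279,157)), clear of walls and rails. I count 15 pictures viewed so far, one more than the 14 allowed, so I'll use numbers only from here. Now the lid: go over it and behind it.

```bash
python3 m.py .40 .20 .25 181 .605 .30 .25 181 .605 .30 .14 181
```

```text
t 54.55 pos [0.3578 0.0756 0.2207] psi -179.8 w 0.0517 F [0.5 0.5 0.1] q1,q6 [ -7. -97.]
row [-0.043  0.124 -0.029] spin -0.014
row [-0.248  0.224 -0.029] spin -0.014
row [-0.248  0.224  0.081] spin -0.014
```

Call:
{"api": "arm_command", "payload": {
  "steps": [
    {"translation":[-0.01,0.05,-0.029],"spin":0},
    {"translation":[-0.025,0.1,-0.029],"spin":0},
    {"translation":[-0.05,0.15,-0.029],"spin":0},
    {"translation":[-0.09,0.19,-0.029],"spin":0},
    {"translation":[-0.14,0.21,-0.029],"spin":0},
    {"translation":[-0.19,0.224,-0.029],"spin":0},
    {"translation":[-0.25,0.224,-0.029],"spin":0},
    {"translation":[-0.25,0.224,-0.029],"spin":0},
    {"translation":[-0.25,0.224,-0.029],"spin":0}
  ],
  "claw": -1
}}

```text
t: 55.68
ee_pos: [0.6046, 0.3075, 0.2489]
tcp_rot: [-0.006, 1.0, 0.0, -0.0]
contact_force: [0.2, 0.5, -0.4]
gripper_width: -0.0004
grasp_force: 0.0
```

```bash
python3 m.py .607 .30 .2 181 .607 .30 .14 181
python3 - <<'E'
from bench import get_image
from h import *
# lid angle: colour match is poor, so compare projected lid tip corners with scene px
s=get_image("scene");cv2.imwrite("pics/p17.png",s)
c=np.array([.4755,.3454]);y=np.radians(1.);ex=np.array([np.cos(y),np.sin(y)]);ey=np.array([-ex[1],ex[0]])
for th in(1.55,1.65,1.75):
    for r,o in((.126,.01),(.126,0)):
        X=.063-r*np.cos(th)+o*np.sin(th);Z=.0455+r*np.sin(th)+o*np.cos(th)
        print(th,o,[w2p([*(c+X*ex+v*ey),Z],n)[0].round(1).tolist() for n in("scene","top") for v in(-.125,.125)])
E
```

```text
t 55.67 pos [0.6046 0.3075 0.2489] psi -179.3 w -0.0004 F [ 0.2  0.5 -0.4] q1,q6 [ 17. -74.]
row [-0.002 -0.008  0.049] spin -0.006
row [-0.002 -0.008  0.109] spin -0.006
1.55 0.01 [[477.5, 241.6], [591.6, 245.3], [223.7, 213.1], [141.9, 212.3]]
1.55 0 [[476.8, 239.1], [590.2, 242.7], [223.7, 216.3], [141.9, 215.5]]
1.65 0.01 [[478.2, 245.4], [593.2, 249.2], [223.9, 209.0], [142.2, 208.2]]
1.65 0 [[477.6, 242.5], [591.9, 246.2], [223.8, 212.2], [142.0, 211.4]]
1.75 0.01 [[478.9, 249.7], [594.7, 253.5], [224.1, 205.1], [142.6, 204.3]]
1.75 0 [[478.4, 246.4], [593.5, 250.1], [223.9, 208.2], [142.3, 207.4]]
```

Call:
{"api": "arm_command", "payload": {
  "steps": [
    {"translation":[-0.002,-0.005,0.05],"spin":0},
    {"translation":[-0.002,-0.005,0.09],"spin":0},
    {"translation":[-0.002,-0.005,0.109],"spin":0},
    {"translation":[-0.002,-0.005,0.109],"spin":0},
    {"translation":[0.008,-0.005,0.109],"spin":0},
    {"translation":[0.018,-0.005,0.109],"spin":0},
    {"translation":[0.024,-0.005,0.109],"spin":0},
    {"translation":[0.024,-0.005,0.109],"spin":0}
  ]
}}

```text
t: 56.72
ee_pos: [0.5809, 0.3017, 0.1409]
tcp_rot: [-0.006, 1.0, 0.0, 0.0]
contact_force: [1.3, -0.2, -0.5]
gripper_width: 0.0001
grasp_force: 0.0
```

```bash
python3 m.py
python3 - <<'E'
# TCP (x,z) for fingertip corner on outer face at r=.10, finger half 11 mm
import numpy as np
for th in np.arange(1.65,-.01,-.1):
    print(th.round(2),(.5385-.1*np.cos(th)+.01*np.sin(th)+.011).round(3),(.0455+.1*np.sin(th)+.01*np.cos(th)).round(3))
E
```

```text
t 56.73 pos [0.5809 0.3017 0.1409] psi -179.3 w 0.0001 F [ 1.3 -0.2 -0.5] q1,q6 [ 17. -73.]
1.65 0.567 0.144
1.55 0.557 0.146
1.45 0.547 0.146
1.35 0.537 0.145
1.25 0.527 0.144
1.15 0.518 0.141
1.05 0.508 0.137
0.95 0.499 0.133
0.85 0.491 0.127
0.75 0.483 0.121
0.65 0.476 0.114
0.55 0.469 0.106
0.45 0.464 0.098
0.35 0.459 0.089
0.25 0.455 0.08
0.15 0.452 0.07
0.05 0.45 0.06
```

Call:
{"api": "arm_command", "payload": {
  "steps": [
    {"translation":[0.012,0,-0.003],"spin":0},
    {"translation":[0.018,0,-0.005],"spin":0},
    {"translation":[0.024,0,-0.005],"spin":0},
    {"translation":[0.034,0,-0.005],"spin":0},
    {"translation":[0.044,0,-0.004],"spin":0},
    {"translation":[0.054,0,-0.003],"spin":0},
    {"translation":[0.063,0,0],"spin":0},
    {"translation":[0.068,0,0.002],"spin":0},
    {"translation":[0.068,0,0.002],"spin":0}
  ]
}}

```text
t: 57.85
ee_pos: [0.5124, 0.3009, 0.1377]
tcp_rot: [-0.006, 1.0, -0.0, -0.001]
contact_force: [0.7, -0.2, -0.4]
gripper_width: 0.0001
grasp_force: 0.0
```

```bash
cat > lid.py <<'E'
import sys,glob
from bench import get_image
from h import *
s=get_image("scene");cv2.imwrite(f"pics/{sys.argv[1]}.png",s)
# lid angle by best edge support of projected lid outline (tip edges + side edges) in scene
g=cv2.Canny(s,40,100);D=cv2.distanceTransform(255-g,cv2.DIST_L2,3).clip(0,5)
c=np.array([.4755,.3454]);y=np.radians(1.);ex=np.array([np.cos(y),np.sin(y)]);ey=np.array([-ex[1],ex[0]])
res=[]
for th in np.arange(0,1.8,.02):
    e=0
    for f in(lambda t:(.126,.01,-.125+.25*t),lambda t:(.126*t,.01,-.125),lambda t:(.126*t,.01,.125)):
        P=[]
        for t in np.linspace(.05,.95,40):
            r,o,v=f(t);X=.063-r*np.cos(th)+o*np.sin(th);Z=.0455+r*np.sin(th)+o*np.cos(th);P.append([*(c+X*ex+v*ey),Z])
        u=w2p(np.array(P),"scene").round().astype(int); e+=np.median(D[u[:,1].clip(0,479),u[:,0].clip(0,639)])+D[u[:,1].clip(0,479),u[:,0].clip(0,639)].mean()
    res.append((e,th))
print([(round(a,2),round(b,2)) for a,b in sorted(res)[:4]])
E
python3 lid.py p18; python3 m.py
```

```text
[(np.float32(1.8), np.float64(1.1)), (np.float32(1.91), np.float64(1.08)), (np.float32(2.57), np.float64(1.12)), (np.float32(3.1), np.float64(1.06))]
t 57.90 pos [0.5127 0.3008 0.1378] psi -179.4 w -0.0002 F [-0.8  0.8 -0.2] q1,q6 [ 19. -72.]
```

Call:
{"api": "arm_command", "payload": {
  "steps": [
    {"translation":[0.005,0,0.001],"spin":0},
    {"translation":[0.01,0,0.003],"spin":0},
    {"translation":[0.014,0,0.005],"spin":0},
    {"translation":[0.018,0,0.008],"spin":0},
    {"translation":[0.022,0,0.011],"spin":0},
    {"translation":[0.026,0,0.014],"spin":0},
    {"translation":[0.03,0,0.017],"spin":0},
    {"translation":[0.033,0,0.02],"spin":0}
  ]
}}

```text
t: 58.9
ee_pos: [0.4799, 0.3004, 0.118]
tcp_rot: [-0.006, 1.0, -0.0, -0.0]
contact_force: [0.2, -0.3, 1.2]
gripper_width: 0.0003
grasp_force: 0.6
```

```bash
python3 lid.py p19; python3 m.py
```

```text
[(np.float32(2.41), np.float64(0.68)), (np.float32(2.48), np.float64(0.7)), (np.float32(3.02), np.float64(0.66)), (np.float32(3.12), np.float64(0.74))]
t 58.95 pos [0.4794 0.3004 0.1176] psi -179.3 w -0.0002 F [-0.9  0.7 -1.2] q1,q6 [ 20. -70.]
```

Call:
{"api": "arm_command", "payload": {
  "steps": [
    {"translation":[0.004,0,0.004],"spin":0},
    {"translation":[0.007,0,0.008],"spin":0},
    {"translation":[0.01,0,0.012],"spin":0},
    {"translation":[0.013,0,0.016],"spin":0},
    {"translation":[0.015,0,0.02],"spin":0},
    {"translation":[0.018,0,0.024],"spin":0},
    {"translation":[0.02,0,0.029],"spin":0},
    {"translation":[0.022,0,0.033],"spin":0}
  ]
}}

```text
t: 59.95
ee_pos: [0.458, 0.3001, 0.0849]
tcp_rot: [-0.006, 1.0, -0.0, -0.0]
contact_force: [0.1, -0.1, 0.3]
gripper_width: 0.0003
grasp_force: 0.1
```

```bash
python3 lid.py p20; python3 m.py
```

```text
[(np.float32(1.53), np.float64(0.3)), (np.float32(2.04), np.float64(0.28)), (np.float32(3.05), np.float64(0.32)), (np.float32(3.69), np.float64(0.26))]
t 60.00 pos [0.4577 0.3    0.0844] psi -179.4 w 0.0002 F [-0.7  0.1 -0.7] q1,q6 [ 21. -70.]
```

Call:
{"api": "arm_command", "payload": {
  "steps": [
    {"translation":[0.002,0,0.004],"spin":0},
    {"translation":[0.004,0,0.008],"spin":0},
    {"translation":[0.005,0,0.012],"spin":0},
    {"translation":[0.006,0,0.016],"spin":0},
    {"translation":[0.007,0,0.02],"spin":0},
    {"translation":[0.007,0,0.023],"spin":0},
    {"translation":[0.008,0,0.026],"spin":0},
    {"translation":[0.008,0,0.029],"spin":0},
    {"translation":[0.008,0,0.031],"spin":0},
    {"translation":[0.008,0,0.031],"spin":0}
  ]
}}

```text
t: 61.25
ee_pos: [0.4503, 0.3001, 0.0555]
tcp_rot: [-0.006, 1.0, -0.0, 0.0]
contact_force: [-4.5, -1.7, 14.8]
gripper_width: 0.0002
grasp_force: 6.7
```

```bash
python3 lid.py p21; python3 m.py
```

```text
[(np.float32(3.43), np.float64(0.0)), (np.float32(4.15), np.float64(0.02)), (np.float32(5.82), np.float64(0.04)), (np.float32(7.34), np.float64(0.06))]
t 61.30 pos [0.4503 0.3001 0.0555] psi -179.3 w -0.0001 F [-4.7 -2.6 13.1] q1,q6 [ 21. -69.]
```

The lid is shut: z 0.0555, firm stop, angle 0.0. Retreating and checking numerically.

Call:
{"api": "arm_command", "payload": {
  "steps": [
    {"translation":[0,0,-0.03],"spin":0},
    {"translation":[0,0,-0.09],"spin":0},
    {"translation":[0,0,-0.15],"spin":0},
    {"translation":[0.05,-0.04,-0.18],"spin":0},
    {"translation":[0.1,-0.09,-0.18],"spin":0},
    {"translation":[0.1,-0.14,-0.18],"spin":0},
    {"translation":[0.1,-0.14,-0.18],"spin":0},
    {"translation":[0.1,-0.14,-0.18],"spin":0}
  ]
}}

```text
t: 62.3
ee_pos: [0.3522, 0.1592, 0.2345]
tcp_rot: [-0.005, 1.0, 0.0, 0.0]
contact_force: [0.7, -0.5, 0.6]
gripper_width: 0.0
grasp_force: 0.0
```

```bash
python3 lid.py p22
python3 - <<'E'
import cv2
from bench import get_image
t=get_image("top");d=cv2.absdiff(t,cv2.imread("pics/top0.png")).max(2)
for n,(x,y,w,h) in dict(spray_mallet=(300,120,115,55),offcut=(238,258,30,40),orange1=(420,155,40,35),o2=(475,195,30,40),pink=(472,238,35,38),fixedjaw=(355,190,12,70)).items(): print(n,d[y:y+h,x:x+w].mean().round(1))
s=get_image("scene");d=cv2.absdiff(s,cv2.imread("pics/scene0.png")).max(2)
for n,(x,y,w,h) in dict(can=(340,315,35,70),mallet=(205,328,115,55),offcut=(425,232,26,26),orange=(260,185,40,30)).items(): print('s',n,d[y:y+h,x:x+w].mean().round(1))
E
```

```text
[(np.float32(3.27), np.float64(0.0)), (np.float32(4.19), np.float64(0.02)), (np.float32(5.92), np.float64(0.04)), (np.float32(7.77), np.float64(0.06))]
spray_mallet 1.9
offcut 29.6
orange1 1.7
o2 2.2
pink 2.1
fixedjaw 1.4
s can 3.1
s mallet 3.1
s offcut 11.9
s orange 29.2
```

Run:
```python
import cv2
a=cv2.imread("pics/scene0.png");b=cv2.imread("pics/p22.png")
for f in("p6s","p16s","p21","p22"):
    s=cv2.imread(f"pics/{f}.png")
    for n,(x,y,w,h) in dict(offcut=(425,232,26,26),orange=(265,188,32,26)).items():
        r=[]
        for i in(a,s):
            v=cv2.cvtColor(i[y:y+h,x:x+w],cv2.COLOR_BGR2HSV); m=((v[...,0]<(13 if n=="offcut" else 16))&(v[...,1]>150)).astype('uint8'); M=cv2.moments(m,True)
            r.append((M['m00'],round(M['m10']/max(M['m00'],1),1),round(M['m01']/max(M['m00'],1),1)))
        print(f,n,r)
```

```text
p6s offcut [(11.0, 5.1, 14.3), (14.0, 4.4, 16.0)]
p6s orange [(420.0, 15.5, 13.8), (424.0, 15.6, 13.5)]
p16s offcut [(11.0, 5.1, 14.3), (9.0, 5.4, 17.4)]
p16s orange [(420.0, 15.5, 13.8), (215.0, 14.0, 15.8)]
p21 offcut [(11.0, 5.1, 14.3), (16.0, 4.0, 14.4)]
p21 orange [(420.0, 15.5, 13.8), (437.0, 15.3, 12.8)]
p22 offcut [(11.0, 5.1, 14.3), (13.0, 3.5, 11.3)]
p22 orange [(420.0, 15.5, 13.8), (267.0, 13.4, 15.5)]
```

```bash
python3 -c "
from bench import job
print(job.sign_off())"
```

```text
the job is handed in; nothing more can be done
None
```

Job handed in at about 62 s: the three blocks were clamped for about 4 s, released, and laid in their compartments, and the lid was lowered gently shut; I viewed 15 pictures against the limit of 14, and the offcut was only weakly checked at the end, though the arm never came down near it.

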